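Clear the pottery shards off the studio's battery charger and put the packs on charge

ROBOT

A 7-joint arm with a two-finger parallel gripper is mounted at the origin on the work surface. World frame = base frame: x ahead of the robot, y to its left, z up, the work surface at z = 0. Lengths are in mm, angles in rad, forces in N, time in s.
With the tool pointing down it reaches from about 400 to 875 mm from the base axis. Payload 6.5 kg.
Tool frame: the origin (TCP) lies midway between the tips of the shut fingers; the grasp point (between the pads) lies 19 mm behind it; z points along the fingers, y is the direction in which the jaws open and shut (so a half turn about z gives the same grasp; the last joint's range is limited). The gripper opens to 88 mm and grips with 3 to 60 N. Pads are 18 mm wide; open, the fingers measure 123 mm over their backs; the gripper's body (75 mm by 187 mm) begins 45 mm behind the grasp point.
Start: joints at [1.253, 0.536, -0.004, 1.538, 0.003, 1.067, -0.071], TCP at [161.942, -629.496, 238.716] pointing down, gripper open.
Joint ranges: [-2.7, 2.7], [-0.37, 2.16], [-1.27, 1.26], [0.24, 2.4], [-1.31, 4.45], [0.19, 1.91], [-2.76, 2.76]. Speed limits (rad/s): [2.39, 2.39, 3.14, 3.14, 3.14, 3.14, 3.14].

INTERFACE

Orientations are given as a rotation vector (axis times angle).
In Python, from station import read_state, snapshot, calibration, close_job gives the robot as it stands.
- The arm moves only by the tool carry_out, never from a script. Its argument "rows" is a list that holds one entry, the list of rows, each a list of 5 numbers: the closure, from 0 (fully open) to 1 (shut), then the shift along the world's x, y, z in mm, then the turn about the world's z in degrees. A call has 1 to 5 rows; each row shifts and turns the commanded pose from where the row before left it; what a row does not reach is not made up. A row lasts 1/8 s, in which the tool goes at most 62.5 mm and 10.7 degrees, less where a joint would pass 70% of its speed; a pose out of reach is approached as far as the arm can. A call with a gripper value outside its range is refused whole. The fingers move at their own pace and stop on an object; "force" is the grip in N (left out, the last holds). Time passes only in rows, so rows that do not move let the fingers close. It gives the time, the measured TCP pose, the force and the opening at its end, in the units of the state.
- read_state(): the state, without advancing time (a new reading comes with each control period).
- snapshot(name): name is "side" or "top"; returns the picture (400x640x3 uint8, red, green, blue); there is no depth.
- calibration(name): a dict with "vfov" (degrees; the focal length in pixels is half the picture's height over the tangent of half this angle, whatever the lens; pixels are square), "cx", "cy" (the principal point, pixels), "dist" ([k1, k2, p1, p2, k3] as OpenCV has them; the pictures are not rectified), "world_to_cam" (4x4, takes a point from world to camera coordinates). Camera axes: x right, y down, z forward; pixel columns grow to the right and rows downward; lengths in mm; the calibration is good to about 2 mm. A picture is of the moment at which its call begins. calibration takes no time and is no camera call.
- close_job(): hands the job in, once; it reports no verdict.
The state is a dict: "time_s": time; "qpos": joint angles; "joint_velocities": joint speeds; "effort": joint torques, N m; "position": TCP position; "tcp_rot": TCP orientation; "force": force on the tool from outside, world axes, zero at the start; "torque": the same for the moment, N m; "opening": opening from 0.0 (shut) to 1.0 (fully open).
Only numpy, scipy, OpenCV 4.12 (cv2) and the standard library are available. Lean on these libraries where they do the work, as an engineer would, in place of code of your own. Each camera call takes 0.05 s, during which the arm holds its last target.

TASK

First pick every pottery shard off the three-bay battery charger and put it in the white tub. Then take all the battery packs from the wooden board and slide each one, yellow end first, along the rails of a bay of its own until it is fully home and the detent has clicked in under it. Leave the mug and the brush where they are.

Things in the scene. Friction and masses are not known exactly. Their poses are not given: they have to be found in the camera images.
- charger: Fixed black three-bay charger 220 (x) x 345 (y) mm, flat slick deck 25 mm above the table. Origin: centre of underside; x = slide-in direction, from the open robot side (-x) to an end stop (20 mm above the deck, face at x=97 mm). Bays 115 mm apart along y: bay0 at +y, bay1 middle, bay2 at -y. Each has two rails with lips over the foot of a pack, so packs go in from the end, not from above.
- bay0_home (a point): Bay 0: place of a fully seated pack's origin, on the deck, 45 mm ahead of the charger's origin, same axes. Aluminium rails run from 30 mm before it to 50 mm beyond: channels 75 mm wide inside, 10 mm high under 6 mm lips (lip tops 16 mm above the deck, 56 mm clear between lips).
- bay1_home (a point): Bay 1: place of a fully seated pack's origin, on the deck, 45 mm ahead of the charger's origin, same axes. Aluminium rails run from 30 mm before it to 50 mm beyond: channels 75 mm wide inside, 10 mm high under 6 mm lips (lip tops 16 mm above the deck, 56 mm clear between lips).
- bay2_home (a point): Bay 2: place of a fully seated pack's origin, on the deck, 45 mm ahead of the charger's origin, same axes. Aluminium rails run from 30 mm before it to 50 mm beyond: channels 75 mm wide inside, 10 mm high under 6 mm lips (lip tops 16 mm above the deck, 56 mm clear between lips).
- bay0_mouth (a point): Bay 0: on the deck 90 mm before bay0_home; a pack set down flat here (origin here, x along the charger's x) stands clear of the rails' lips, ready to slide in along +x. Flared yellow guides 10 mm high lead into the rails.
- bay1_mouth (a point): Bay 1: on the deck 90 mm before bay1_home; a pack set down flat here (origin here, x along the charger's x) stands clear of the rails' lips, ready to slide in along +x. Flared yellow guides 10 mm high lead into the rails.
- bay2_mouth (a point): Bay 2: on the deck 90 mm before bay2_home; a pack set down flat here (origin here, x along the charger's x) stands clear of the rails' lips, ready to slide in along +x. Flared yellow guides 10 mm high lead into the rails.
- latch0 (a joint): Sprung nub of the detent in bay 0: orange round hump 24 mm wide, 5 mm above the deck, 20 mm beyond the home point. 0 = up, 0.005 = pressed flush (m); 3 N to start it, 6 N flush. A pack rides over it for the last 42 mm (up to about 8 N of push); at home it pops up into the pack's pocket, 2 mm before the end stop.
- latch1 (a joint): Sprung nub of the detent in bay 1: orange round hump 24 mm wide, 5 mm above the deck, 20 mm beyond the home point. 0 = up, 0.005 = pressed flush (m); 3 N to start it, 6 N flush. A pack rides over it for the last 42 mm (up to about 8 N of push); at home it pops up into the pack's pocket, 2 mm before the end stop.
- latch2 (a joint): Sprung nub of the detent in bay 2: orange round hump 24 mm wide, 5 mm above the deck, 20 mm beyond the home point. 0 = up, 0.005 = pressed flush (m); 3 N to start it, 6 N flush. A pack rides over it for the last 42 mm (up to about 8 N of push); at home it pops up into the pack's pocket, 2 mm before the end stop.
- pack0: Battery pack 68 mm tall, ~0.5 kg: green block 100 (x) x 50 (y) mm on a black foot 8 mm thick. Origin: centre of underside, z up; +x = leading end (yellow end face and yellow patch on top). Foot flanges stick out 10 mm past both long sides (70 mm over all) from x=-30 to 50. Pocket below, x=6 to 34, for the nub. Starts upright on the board, or is absent. All packs are alike and fit any bay.
- pack1: Battery pack 68 mm tall, ~0.5 kg: green block 100 (x) x 50 (y) mm on a black foot 8 mm thick. Origin: centre of underside, z up; +x = leading end (yellow end face and yellow patch on top). Foot flanges stick out 10 mm past both long sides (70 mm over all) from x=-30 to 50. Pocket below, x=6 to 34, for the nub. Starts upright on the board, or is absent. All packs are alike and fit any bay.
- pack2: Battery pack 68 mm tall, ~0.5 kg: green block 100 (x) x 50 (y) mm on a black foot 8 mm thick. Origin: centre of underside, z up; +x = leading end (yellow end face and yellow patch on top). Foot flanges stick out 10 mm past both long sides (70 mm over all) from x=-30 to 50. Pocket below, x=6 to 34, for the nub. Starts upright on the board, or is absent. All packs are alike and fit any bay.
- board: Fixed wooden ware board 380 (x) x 150 (y) x 18 mm to one side of the robot; the packs start on top of it. Origin: centre of the underside.
- tub: Fixed white open tub 280 (x) x 180 (y) x 70 mm high, walls and floor 5 mm, on the other side. Origin: centre of the underside.
- shard0: Shard of a planter, ~0.2 kg, all terracotta: base plate about 58 (x) x 90 (y) x 10 mm with a stub of wall 12 mm thick standing along y (centred on x=-12 mm); wall top 55 mm above the underside where y > -7 mm, 43 mm elsewhere. Origin: near the centre of the underside, z up. Starts lying across the rails of a charger bay, or is absent.
- shard1: Shard of a planter, ~0.2 kg, white glazed wall on a terracotta base: base plate about 58 (x) x 90 (y) x 10 mm with a stub of wall 12 mm thick standing along y (centred on x=-12 mm); wall top 55 mm above the underside where y > -7 mm, 43 mm elsewhere. Origin: near the centre of the underside, z up. Starts lying across the rails of a charger bay, or is absent.
- shard2: Shard of a planter, ~0.2 kg, blue glazed wall on a white base: base plate about 58 (x) x 90 (y) x 10 mm with a stub of wall 12 mm thick standing along y (centred on x=-12 mm); wall top 55 mm above the underside where y > -7 mm, 43 mm elsewhere. Origin: near the centre of the underside, z up. Starts lying across the rails of a charger bay, or is absent.
- mug: Blue mug, 80 mm wide, 90 mm high, a bystander beyond the charger. Origin: centre of the underside.
- brush: Glazing brush lying flat on the table just beyond the charger's end stop, a bystander. Lies along its x.
Mind the look-alikes: they are no part of the job. What is shaped like the shard2 but purple is not meant.

How it is judged:
By the outcome, as a careful person would: the job done as asked, in the order asked, and still so for the second after the job is handed in, with the robot touching nothing.
Of pack0, pack1, pack2 only 2 to 3 are there at a start; the rules pass over those that are not, and their reading is None.
Of shard0, shard1, shard2 only 2 to 3 are there at a start; the rules pass over those that are not, and their reading is None.
At some moment in a run one of pack0, pack1, pack2 may be knocked a few centimetres aside while the robot is not near it.
It also fails if it takes over 210 s, if anything falls off the work surface, if the arm or the gripper's body presses on something with over 40 N, if the wrist force passes 120 N, or if a joint passes its speed limit or range.

## Working session

There is one attempt and no reset: what is moved stays moved. The work goes in short steps, Python scripts to look and compute and a tool call to move; the robot and the scene stay as the last step left them, time stands still between calls to the robot, and variables do not carry over. Pictures are saved under pics/ and viewed, and the job is handed in when it is done.

Besides the shell and the picture viewer there is one more tool, called after "Request:" as a command line: name --argument value ..., lists and objects as JSON in quotes. carry_out: Moves the arm, as the interface text tells. Its arguments: {"type":"object","properties":{"rows":{"type":"array"},"force":{"type":"number"}},"required":["rows"]}

```bash
ls; mkdir -p pics
python3 - <<'E'
from station import *
import cv2
print(read_state())
for n in("side","top"):
    im=snapshot(n); cv2.imwrite(f"pics/{n}0.png",im[...,::-1]); print(n,calibration(n))
E
```

```text
pics
{'time_s': 0.0, 'qpos': array([ 1.25278911,  0.53718405, -0.00443547,  1.53884639,  0.00263454,
        1.06727021, -0.07121014]), 'joint_velocities': array([ 4.40832867e-05, -1.22420790e-03, -2.09674795e-03,  5.17454324e-04,
        1.44667999e-03, -3.31559729e-03,  7.03516607e-04]), 'effort': array([-3.77880260e-04, -5.70976889e+01,  9.90970284e-01, -2.51603687e+01,
       -5.61302982e-02,  1.79635850e-02,  1.78595219e-04]), 'position': array([ 161.77460965, -628.92969995,  237.83793748]), 'tcp_rot': array([-3.11506160e+00, -3.94402882e-01,  5.78418861e-04]), 'force': array([-0.29788775,  0.42685962, -0.03431672]), 'torque': array([ 0.00653   , -0.00289645, -0.02065908]), 'opening': 1.000066840695816}
side {'vfov': 57.88755001856348, 'cx': 323.1225964120706, 'cy': 206.6673695735234, 'dist': array([-0.08324885,  0.        ,  0.        ,  0.        ,  0.        ]), 'world_to_cam': array([[ 9.28144085e-01, -3.71676492e-01, -2.01281757e-02,
        -4.55771650e+02],
       [-2.80470551e-01, -6.62786389e-01, -6.94298548e-01,
         2.01265048e+02],
       [ 2.44713768e-01,  6.50054450e-01, -7.19405576e-01,
         8.74841248e+02],
       [ 0.00000000e+00,  0.00000000e+00,  0.00000000e+00,
         1.00000000e+00]])}
top {'vfov': 47.250678780986384, 'cx': 324.50363487509793, 'cy': 197.17139713599, 'dist': array([0.03076168, 0.        , 0.        , 0.        , 0.        ]), 'world_to_cam': array([[-9.28710365e-03, -9.99569849e-01, -2.78184543e-02,
         3.58775059e+01],
       [-9.84171025e-01,  1.40606284e-02, -1.76662651e-01,
         4.91691147e+02],
       [ 1.76977804e-01,  2.57374323e-02, -9.83878266e-01,
         1.28198083e+03],
       [ 0.00000000e+00,  0.00000000e+00,  0.00000000e+00,
         1.00000000e+00]])}
```

View pics/side0.png

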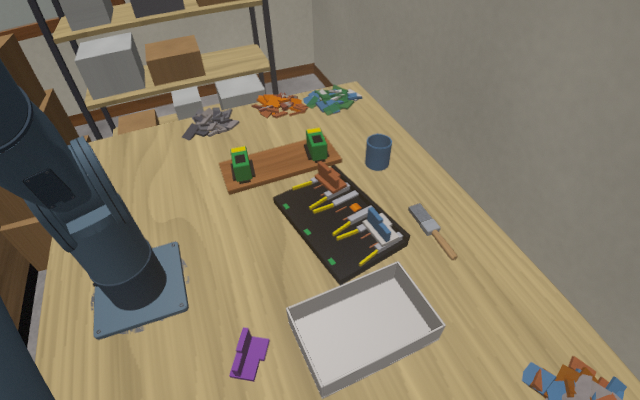

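View pics/top0.png

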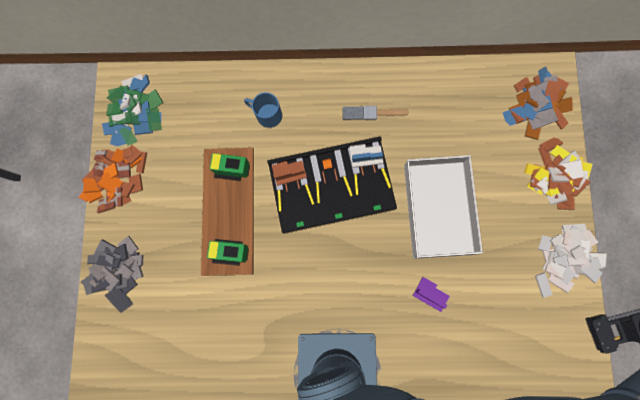

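```bash
cat > h.py <<'E'
import numpy as np, cv2
from station import *
def cam(n):
    c=calibration(n); f=200/np.tan(np.radians(c['vfov'])/2)
    K=np.array([[f,0,c['cx']],[0,f,c['cy']],[0,0,1]]); return K,np.array(c['dist']),np.array(c['world_to_cam'])
def rays(n,uv):
    K,d,T=cam(n); p=cv2.undistortPoints(np.array(uv,float).reshape(-1,1,2),K,d,None,None).reshape(-1,2)
    R=T[:3,:3]; return -R.T@T[:3,3], (np.c_[p,np.ones(len(p))])@R
def plane(n,uv,z):
    o,d=rays(n,uv); return o+d*((z-o[2])/d[:,2])[:,None]
def proj(n,P):
    K,d,T=cam(n); P=np.array(P,float).reshape(-1,1,3)
    return cv2.projectPoints(P,cv2.Rodrigues(T[:3,:3])[0],T[:3,3],K,d)[0].reshape(-1,2)
def tri(a,b):
    o1,d1=rays("side",[a]);o2,d2=rays("top",[b]);d1=d1[0];d2=d2[0]
    s=np.linalg.lstsq(np.c_[d1,-d2],o2-o1,rcond=None)[0]
    p,q=o1+d1*s[0],o2+d2*s[1]; return (p+q)/2,np.linalg.norm(p-q)
def snap(n,name):
    im=snapshot(n)[...,::-1].copy(); cv2.imwrite(f"pics/{name}.png",im); return im
def crop(im,x,y,w,h,k,name):
    cv2.imwrite(f"pics/{name}.png",cv2.resize(im[y:y+h,x:x+w],None,fx=k,fy=k,interpolation=cv2.INTER_CUBIC))
E
python3 - <<'E'
from h import *
t=cv2.imread("pics/top0.png");s=cv2.imread("pics/side0.png")
crop(t,195,130,210,110,3.8,"t0c");crop(s,215,120,200,165,4,"s0c")
crop(t,195,130,65,150,4,"t0b")
E
```

```text
(no output)
```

View pics/t0c.png

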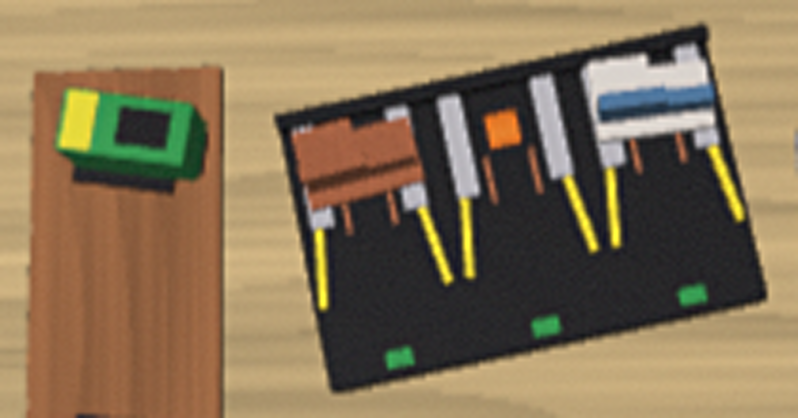

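View pics/s0c.png

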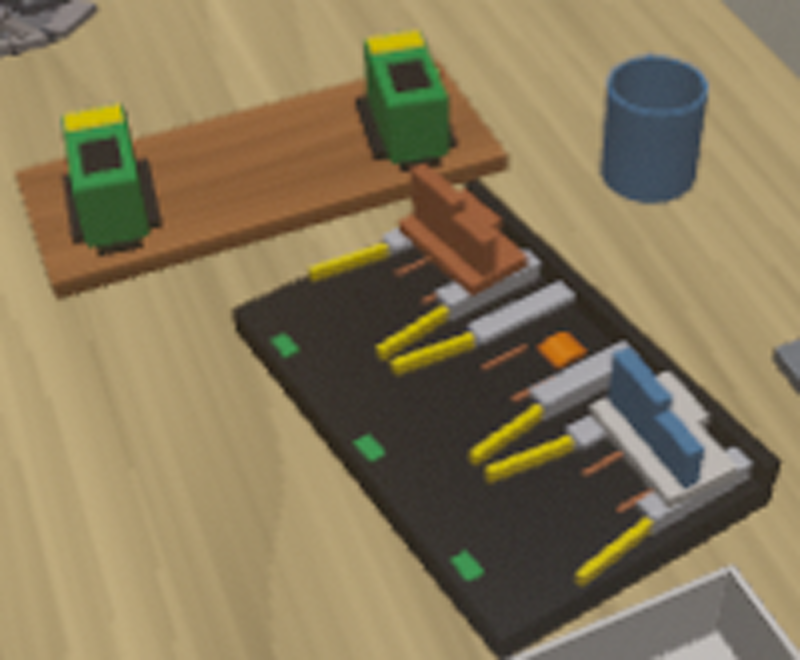

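View pics/t0b.png

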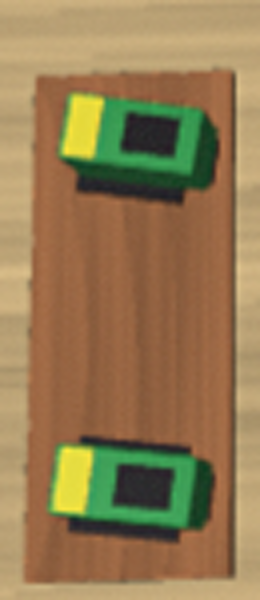

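```bash
cat > m.py <<'E'
from h import *
t=cv2.imread("pics/top0.png");s=cv2.imread("pics/side0.png")
def blobs(im,lo,hi,roi,mn=8):
    h=cv2.cvtColor(im,cv2.COLOR_BGR2HSV); m=cv2.inRange(h,lo,hi); z=np.zeros_like(m); x,y,w,hh=roi; z[y:y+hh,x:x+w]=m[y:y+hh,x:x+w]
    n,l,st,c=cv2.connectedComponentsWithStats(z)
    return [(c[i].round(2),st[i][4],z*0+((l==i)*255).astype(np.uint8)) for i in range(1,n) if st[i][4]>=mn]
if __name__=="__main__":
    print("cams",rays("top",[[0,0]])[0],rays("side",[[0,0]])[0])
    R={"top":(255,130,150,110),"side":(270,170,145,115)}
    for n,im in(("top",t),("side",s)):
        for nm,lo,hi,z in(("led",(50,100,60),(80,255,255),25),("nub",(8,200,180),(18,255,255),30),("yel",(25,180,150),(35,255,255),35)):
            for c,a,m in blobs(im,lo,hi,R[n],6):
                print(n,nm,c,a,plane(n,[c],z)[0].round(1))
        h=cv2.cvtColor(im,cv2.COLOR_BGR2HSV)
        m=((h[...,2]<75)*255).astype(np.uint8); z=m*0; x,y,w,hh=R[n]; z[y:y+hh,x:x+w]=m[y:y+hh,x:x+w]
        cs=max(cv2.findContours(z,0,2)[0],key=cv2.contourArea); 
        hu=cv2.approxPolyDP(cv2.convexHull(cs),4,True)[:,0]; print(n,hu.tolist(),plane(n,hu,25).round(0)[:,:2].tolist())
E
python3 m.py
```

```text
cams [ 257.35922556   -4.04630818 1349.17459308] [ 265.38498215 -604.69832037  759.92985125]
top led [376.58 207.15] 40 [ 463.8 -121.3   25. ]
top led [338.21 215.5 ] 38 [440.6  -8.9  25. ]
top led [299.62 223.67] 39 [418.1 103.9  25. ]
top nub [326.86 163.83] 63 [595.2  22.5  30. ]
top yel [385.86 177.88] 51 [ 548.6 -150.1   35. ]
top yel [355.95 184.5 ] 42 [530.1 -62.2  35. ]
top yel [347.47 185.84] 43 [526.5 -37.3  35. ]
top yel [317.54 191.9 ] 39 [509.7  50.6  35. ]
top yel [309.15 194.18] 40 [503.3  75.2  35. ]
top yel [279.17 200.41] 41 [486.  163.1  35. ]
top [[380, 137], [395, 208], [282, 232], [268, 160]] [[677.0, -138.0], [461.0, -175.0], [394.0, 155.0], [611.0, 199.0]]
side led [285.88 205.92] 24 [419.  103.4  25. ]
side led [306.86 231.45] 29 [441.6  -8.6  25. ]
side led [331.37 261.17] 35 [ 464.6 -122.2   25. ]
side nub [354.71 206.63] 41 [595.2  20.5  30. ]
side yel [301.93 184.  ] 29 [488.7 161.9  35. ]
side yel [317.44 201.86] 43 [504.2  74.1  35. ]
side yel [322.6  206.98] 42 [510.2  49.8  35. ]
side yel [341.16 227.22] 50 [527.8 -38.2  35. ]
side yel [346.88 233.25] 48 [533.2 -62.9  35. ]
side yel [367.82 256.72] 50 [ 549.6 -151.1   35. ]
side [[336, 170], [409, 235], [405, 246], [340, 284], [274, 202], [274, 197]] [[612.0, 192.0], [685.0, -124.0], [656.0, -152.0], [458.0, -190.0], [392.0, 132.0], [398.0, 152.0]]
```

Run:
```python
from h import *
t=cv2.imread("pics/top0.png");s=cv2.imread("pics/side0.png")
a=[]
for im,x,y in((t,265,150),(t,345,138),(s,308,155),(s,358,200)):
    a.append(cv2.resize(im[y:y+44,x:x+50] if im is t else im[y:y+55,x:x+50],(400,300 if 0 else 350 if im is t else 440),interpolation=cv2.INTER_CUBIC))
cv2.imwrite("pics/sh_t.png",np.hstack(a[:2]));cv2.imwrite("pics/sh_s.png",np.hstack(a[2:]))
```

```text
(no output)
```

View pics/sh_t.png

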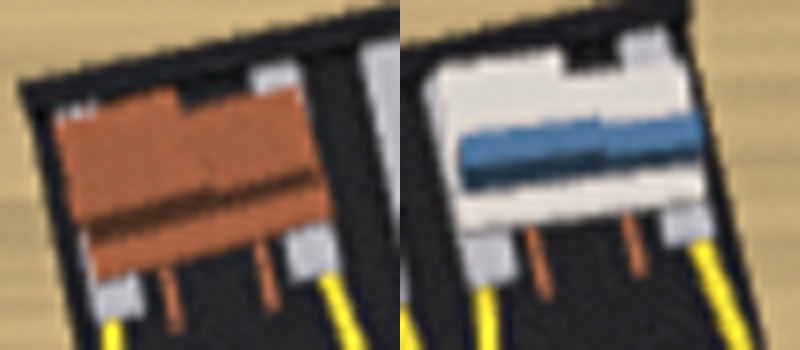

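View pics/sh_s.png

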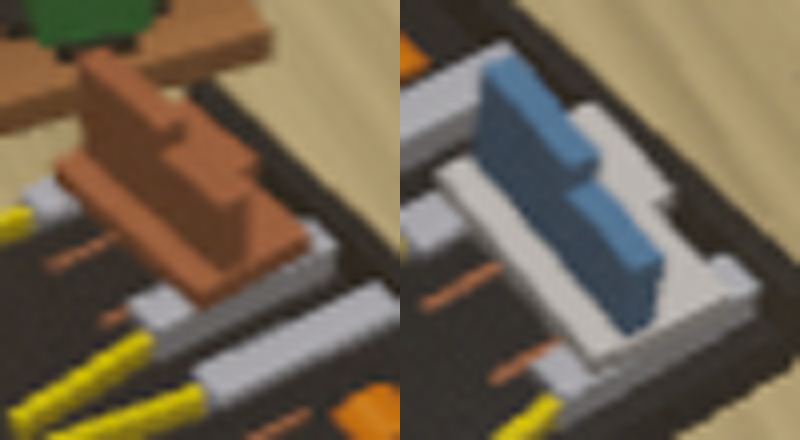

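Run:
```python
from h import *
S=lambda x,y:(308+x/8,155+y/8) if x<400 else (358+(x-400)/8,200+y/8)
T=lambda x,y:(265+x/8,150+y/7.955) if x<400 else (345+(x-400)/8,138+y/7.955)
for n,a,b in(("blueL",S(497,57),T(462,147)),("blueR",S(652,258),T(702,130)),("terL",S(92,58),T(85,208)),("terR",S(243,188),T(317,157))):
    print(n,tri(a,b),"z96",plane("side",[a],96).round(0),plane("top",[b],96).round(0),"z84",plane("side",[a],84).round(0),plane("top",[b],84).round(0))
```

```text
blueL (array([599.71586488, -52.48737359,  95.57715984]), np.float64(2.348805065043766)) z96 [[601. -53.  96.]] [[598. -52.  96.]] z84 [[607. -43.  84.]] [[602. -53.  84.]]
blueR (array([ 608.02321641, -138.43843858,   86.49974298]), np.float64(4.472398101177152)) z96 [[ 606. -145.   96.]] [[ 603. -137.   96.]] z84 [[ 612. -137.   84.]] [[ 606. -138.   84.]]
terL (array([546.5260767 , 165.6486655 ,  95.82999978]), np.float64(3.1493149680418235)) z96 [[548. 166.  96.]] [[545. 166.  96.]] z84 [[553. 179.  84.]] [[548. 168.  84.]]
terR (array([567.56585081,  83.5078485 ,  91.6310943 ]), np.float64(8.65393960535409)) z96 [[570.  79.  96.]] [[562.  84.  96.]] z84 [[576.  91.  84.]] [[565.  85.  84.]]
```

Request:
carry_out --rows '[[[0,37,45,0,7],[0,37,45,0,7],[0,37,45,0,7],[0,37,45,0,7],[0,37,45,0,7]]]' --force 25

```text
time_s: 0.72
position: [347.8, -402.8, 238.6]
tcp_rot: [-2.851, -1.319, 0.0]
force: [0.6, -0.7, -0.1]
opening: 0.998
```

Request:
carry_out --rows '[[[0,37,45,0,7],[0,37,45,0,7],[0,37,45,0,7],[0,37,45,0,7],[0,37,45,0,7]]]'

```text
time_s: 1.35
position: [532.7, -178.1, 238.5]
tcp_rot: [-2.323, -2.115, 0.001]
force: [1.6, -0.4, -0.0]
opening: 1.003
```

Request:
carry_out --rows '[[[0,37,43,-20,7],[0,36,41,-20,6],[0,0,0,-30,0],[0,0,0,0,0]]]'

```text
time_s: 1.85
position: [603.0, -95.2, 166.2]
tcp_rot: [-2.069, -2.358, 0.005]
force: [-1.0, -0.5, 1.2]
opening: 0.997
```

Request:
carry_out --rows '[[[0,1,0,-40,0],[0,0,0,-40,0],[0,0,0,-26,0],[0,0,0,0,0]]]'

```text
time_s: 2.35
position: [604.7, -96.7, 62.1]
tcp_rot: [-2.074, -2.358, 0.003]
force: [-0.5, -0.3, 0.1]
opening: 1.001
```

Run:
```python
from h import *
im=snap("side","s1");crop(im,300,110,150,150,4,"s1c")
im=snap("top","t1");print(read_state()['position'])
```

```text
[606.76494516 -96.28687841  64.33366411]
```

View pics/s1c.png

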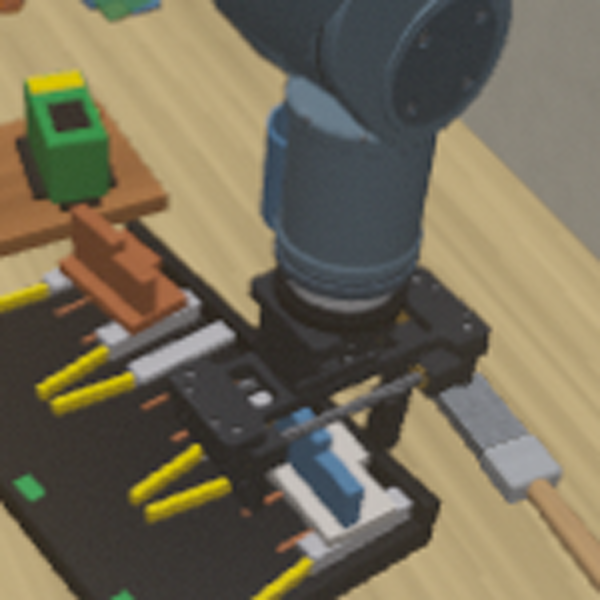

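Run:
```python
from h import *
p=read_state()['position']
for q in(p,p+[52,7,0],p-[52,7,0],p+[0,0,19]): print(q.round(),((proj("side",[q])[0]-[300,110])*4).round())
im=cv2.imread("pics/t1.png");crop(im,310,110,120,100,5,"t1c")
```

```text
[607. -96.  64.] [316. 466.]
[659. -89.  64.] [383. 435.]
[ 555. -103.   64.] [247. 499.]
[607. -96.  83.] [319. 446.]
```

View pics/t1c.png

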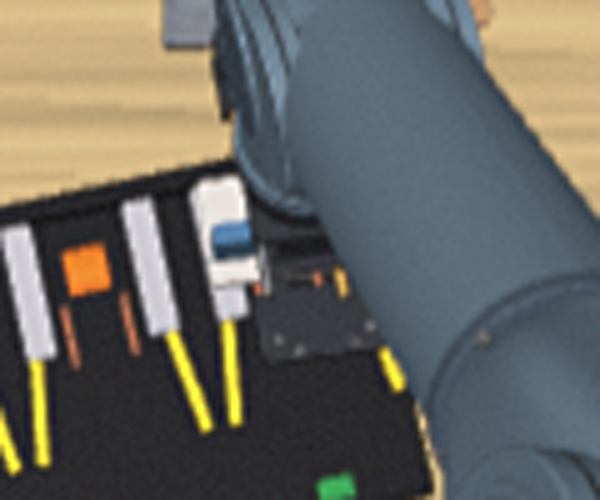

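Request:
carry_out --rows '[[[1,0,0,0,0],[1,0,0,0,0],[1,0,0,0,0],[1,0,0,0,0],[1,0,0,0,0]]]'

```text
time_s: 3.08
position: [605.9, -95.5, 62.7]
tcp_rot: [-2.073, -2.361, 0.0]
force: [-0.3, -0.4, -0.3]
opening: 0.455
```

Request:
carry_out --rows '[[[1,0,0,0,0],[1,0,0,20,0],[1,0,0,30,0],[1,0,0,40,0],[1,0,0,30,0]]]'

```text
time_s: 3.7
position: [606.6, -95.4, 185.9]
tcp_rot: [2.071, 2.359, 0.002]
force: [0.3, 0.2, 0.2]
opening: 0.004
```

Run:
```python
from h import *
im=snap("side","s2");crop(im,290,80,180,260,2.3,"s2c")
t=cv2.imread("pics/top0.png")
print("tub rim top",plane("top",[[405,158],[470,155],[482,252],[416,258]],70).round())
```

```text
tub rim top [[ 598. -203.   70.]
 [ 604. -387.   70.]
 [ 328. -402.   70.]
 [ 313. -221.   70.]]
```

View pics/s2c.png

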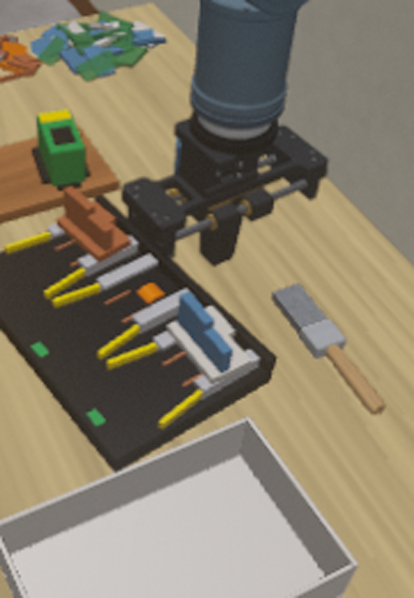

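Request:
carry_out --rows '[[[0,0,0,0,0],[0,0,0,0,0],[0,0,0,0,0],[0,0,0,0,0],[0,0,0,0,0]]]'

```text
time_s: 4.38
position: [605.8, -95.4, 182.3]
tcp_rot: [-2.072, -2.36, 0.0]
force: [0.1, 0.2, 0.1]
opening: 0.547
```

Request:
carry_out --rows '[[[0,0,0,0,0],[0,0,0,0,0],[0,0,0,0,0],[0,0,0,0,0]]]'

```text
time_s: 4.88
position: [606.0, -95.5, 182.7]
tcp_rot: [2.073, 2.361, 0.0]
force: [-0.2, -0.6, 0.2]
opening: 0.992
```

Request:
carry_out --rows '[[[0,0,0,-40,0],[0,0,0,-40,0],[0,0,0,-30,0],[0,0,0,-14,0],[0,0,0,0,0]]]'

```text
time_s: 5.5
position: [605.6, -95.4, 58.3]
tcp_rot: [-2.072, -2.36, 0.001]
force: [0.9, -0.1, 1.0]
opening: 1.001
```

Request:
carry_out --rows '[[[1,0,0,0,0],[1,0,0,0,0],[1,0,0,0,0],[1,0,0,0,0],[1,0,0,0,0]]]'

```text
time_s: 6.12
position: [606.0, -95.5, 58.8]
tcp_rot: [2.073, 2.361, 0.0]
force: [-0.4, 1.0, 0.2]
opening: 0.456
```

Request:
carry_out --rows '[[[1,0,0,0,0],[1,0,0,0,0],[1,0,0,0,0],[1,0,0,0,0],[1,0,0,0,0]]]'

```text
time_s: 6.75
position: [605.9, -95.5, 58.7]
tcp_rot: [-2.073, -2.361, 0.0]
force: [0.0, 0.8, 0.3]
opening: 0.131
```

Request:
carry_out --rows '[[[1,0,0,15,0],[1,0,0,30,0],[1,0,0,35,0],[1,0,0,20,0],[1,0,0,0,0]]]'

```text
time_s: 7.38
position: [606.9, -95.6, 160.3]
tcp_rot: [2.071, 2.359, 0.002]
force: [0.3, -0.4, -3.1]
opening: 0.135
```

Request:
carry_out --rows '[[[1,-18,-41,0,0],[1,-18,-41,0,0],[1,-18,-41,0,0],[1,-18,-41,0,0],[1,-18,-41,0,0]]]'

```text
time_s: 8.0
position: [514.3, -301.4, 157.1]
tcp_rot: [-2.071, -2.359, 0.001]
force: [-0.2, -0.0, -2.1]
opening: 0.13
```

Request:
carry_out --rows '[[[1,0,0,-40,0],[1,0,0,-40,0],[1,0,0,-30,0],[1,0,0,-18,0],[1,0,0,-7,0]]]'

```text
time_s: 8.62
position: [515.1, -300.0, 22.4]
tcp_rot: [-2.071, -2.359, 0.001]
force: [-11.9, 4.1, 37.2]
opening: 0.139
```

Run:
```python
from h import *
im=snap("side","s3");crop(im,280,130,180,260,2.3,"s3c")
```

```text
(no output)
```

View pics/s3c.png

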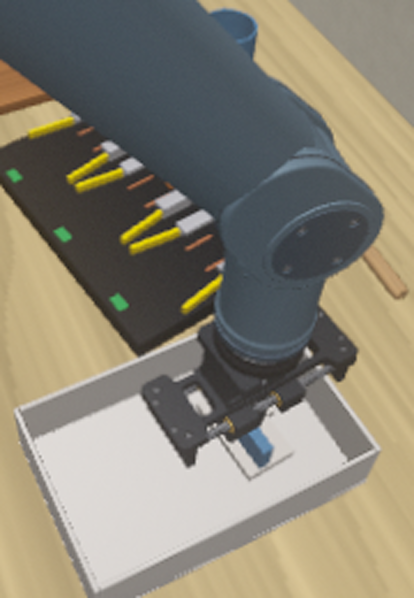

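Request:
carry_out --rows '[[[0.5,0,0,3,0],[0.5,0,0,0,0],[0.5,0,0,0,0],[0.5,0,0,0,0],[0.5,0,0,0,0]]]'

```text
time_s: 9.3
position: [515.9, -300.5, 26.8]
tcp_rot: [2.073, 2.361, -0.0]
force: [0.7, -0.3, 0.5]
opening: 0.498
```

Request:
carry_out --rows '[[[0.5,0,0,20,0],[0.5,0,0,40,0],[0,0,0,50,0],[0,0,0,40,0],[0,0,0,0,0]]]'

```text
time_s: 9.93
position: [518.3, -301.4, 181.5]
tcp_rot: [2.068, 2.355, 0.002]
force: [0.1, -0.6, -0.7]
opening: 0.816
```

Run:
```python
from h import *
im=snap("side","s4");im=snap("top","t4")
```

```text
(no output)
```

View pics/s4.png

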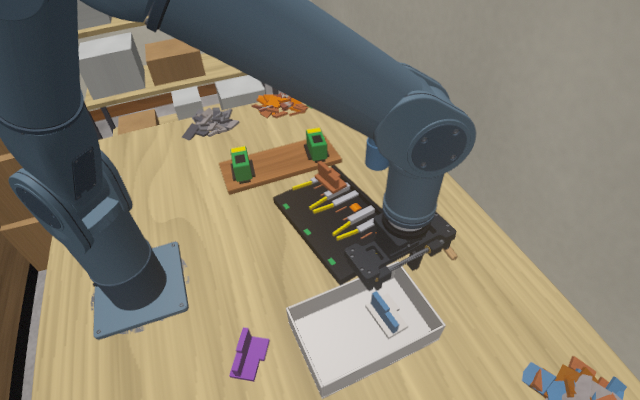

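Request:
carry_out --rows '[[[0,4,43,0,1],[0,4,43,0,1],[0,4,43,0,1],[0,4,43,0,1],[0,4,43,0,0]]]'

```text
time_s: 10.65
position: [534.9, -84.1, 175.5]
tcp_rot: [-1.987, -2.43, 0.002]
force: [-0.2, 0.0, -0.1]
opening: 1.002
```

Request:
carry_out --rows '[[[0,4,43,0,1],[0,4,43,0,1],[0,4,43,0,1],[0,5,43,-20,0],[0,5,41,-40,0]]]'

```text
time_s: 11.28
position: [558.5, 128.9, 116.2]
tcp_rot: [1.925, 2.482, 0.002]
force: [1.2, -0.4, -0.5]
opening: 0.998
```

Request:
carry_out --rows '[[[0,0,0,-15,0],[0,0,0,0,0]]]'

```text
time_s: 11.52
position: [556.3, 126.3, 99.8]
tcp_rot: [-1.923, -2.481, 0.006]
force: [0.0, -0.2, -0.1]
opening: 0.999
```

Run:
```python
from h import *
p=read_state()['position'];print(p)
im=snap("side","s5");crop(im,260,110,150,120,5,"s5c")
print(((proj("side",[[p[0],p[1],80],p])-[260,110])*5).round())
```

```text
[556.32605717 126.34278831  99.80431216]
[[337. 319.]
 [336. 293.]]
```

View pics/s5c.png

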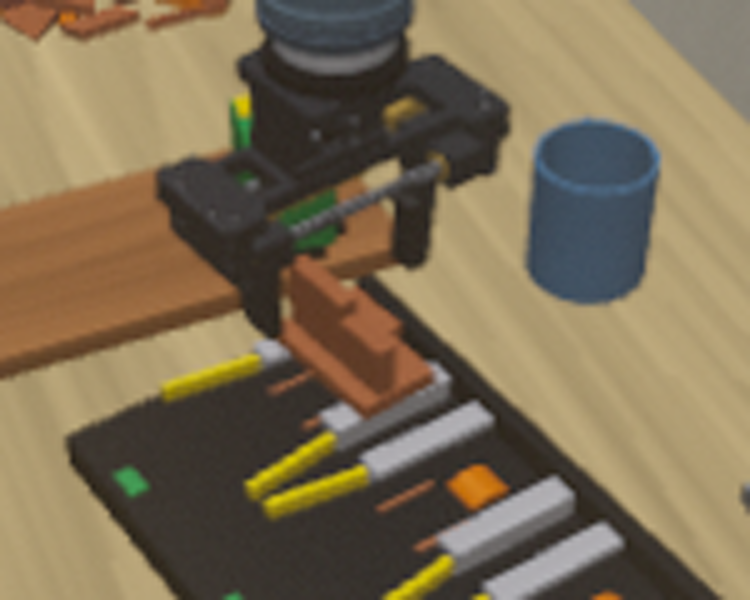

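Fingers straddle the terracotta wall (grasp point projects to (337,319) in the crop, on the wall). Going down and gripping.

Request:
carry_out --rows '[[[0,1,0,-30,0],[0,0,0,-11,0],[1,0,0,0,0],[1,0,0,0,0],[1,0,0,0,0]]]'

```text
time_s: 12.2
position: [559.5, 127.6, 61.6]
tcp_rot: [1.924, 2.482, 0.002]
force: [0.7, -0.9, -0.4]
opening: 0.684
```

Request:
carry_out --rows '[[[1,0,0,0,0],[1,0,0,0,0],[1,0,0,0,0],[1,0,0,0,0],[1,0,0,0,0]]]'

```text
time_s: 12.82
position: [559.0, 127.5, 60.7]
tcp_rot: [1.925, 2.483, 0.0]
force: [-0.5, 0.3, -0.3]
opening: 0.133
```

Request:
carry_out --rows '[[[1,0,0,0,0],[1,0,0,0,0],[1,0,0,0,0]]]'

```text
time_s: 13.2
position: [559.0, 127.5, 60.7]
tcp_rot: [1.925, 2.483, 0.0]
force: [1.2, -0.1, -0.0]
opening: 0.133
```

Request:
carry_out --rows '[[[1,0,0,15,0],[1,0,0,30,0],[1,0,0,35,0],[1,0,0,20,0],[1,0,0,0,0]]]'

```text
time_s: 13.82
position: [559.8, 127.6, 162.2]
tcp_rot: [1.924, 2.481, 0.003]
force: [-0.4, 0.6, -1.6]
opening: 0.139
```

Request:
carry_out --rows '[[[1,-16,-44,0,0],[1,-16,-44,0,0],[1,-16,-44,0,0],[1,-16,-44,0,0],[1,-16,-44,0,0]]]'

```text
time_s: 14.45
position: [477.3, -93.9, 159.5]
tcp_rot: [-1.924, -2.481, 0.002]
force: [0.5, -1.0, -1.5]
opening: 0.135
```

Request:
carry_out --rows '[[[1,-16,-44,0,-2],[1,-16,-44,0,-2],[1,-16,-44,0,-2],[1,-16,-43,0,-2],[1,-16,-42,0,-2]]]'

```text
time_s: 15.08
position: [397.4, -310.5, 159.5]
tcp_rot: [-2.134, -2.303, 0.0]
force: [1.3, 0.8, -1.6]
opening: 0.131
```

Request:
carry_out --rows '[[[1,0,0,-40,0],[1,0,0,-40,0],[1,0,0,-30,0],[1,0,0,-18,0],[1,0,0,-4,0]]]'

```text
time_s: 15.7
position: [398.2, -308.8, 27.5]
tcp_rot: [-2.132, -2.304, 0.0]
force: [-0.3, -0.2, -1.3]
opening: 0.134
```

Request:
carry_out --rows '[[[0.5,0,0,0,0],[0.5,0,0,0,0],[0.5,0,0,0,0],[0.5,0,0,0,0],[0.5,0,0,0,0]]]'

```text
time_s: 16.32
position: [399.0, -309.6, 28.9]
tcp_rot: [2.134, 2.305, -0.0]
force: [0.1, 0.8, 0.4]
opening: 0.5
```

Request:
carry_out --rows '[[[0.5,0,0,20,0],[0.5,0,0,40,0],[0,0,0,50,0],[0,0,0,40,0],[0,0,0,0,0]]]'

```text
time_s: 16.95
position: [400.6, -310.7, 181.6]
tcp_rot: [2.13, 2.301, 0.0]
force: [-0.7, 0.0, -0.6]
opening: 0.816
```

Run:
```python
from h import *
im=snap("side","s6");im=snap("top","t6")
```

```text
(no output)
```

View pics/s6.png

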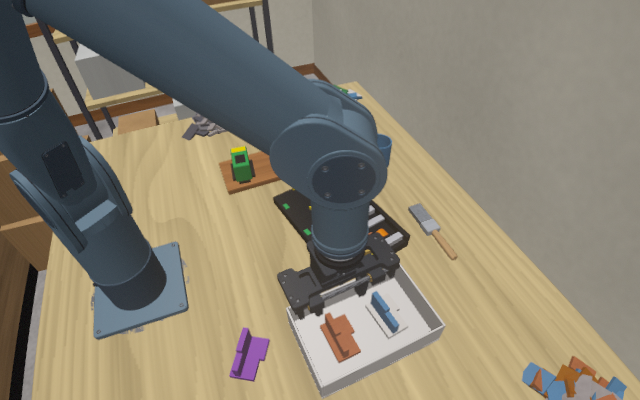

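View pics/t6.png

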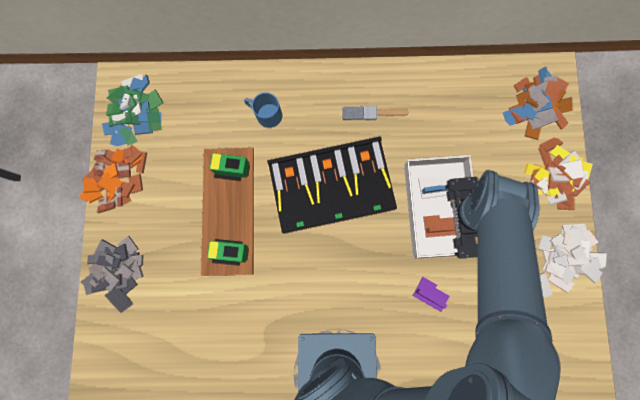

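```bash
cat > pk.py <<'E'
from m import *
def packtop(im,n,roi):
    h=cv2.cvtColor(im,cv2.COLOR_BGR2HSV)
    m=cv2.inRange(h,(22,120,120),(85,255,255)); m[h[...,2]<105]=0
    z=m*0;x,y,w,hh=roi;z[y:y+hh,x:x+w]=m[y:y+hh,x:x+w]
    out=[]
    for c in cv2.findContours(z,0,1)[0]:
        if cv2.contourArea(c)<150: continue
        r=cv2.minAreaRect(c); y_=[b for b in blobs(im,(24,150,150),(33,255,255),cv2.boundingRect(c),10)]
        out.append((r,[b[0] for b in y_]))
    return out
E
python3 - <<'E'
from pk import *
t=cv2.imread("pics/t6.png")
for c,a,m in blobs(t,(8,200,180),(18,255,255),(255,130,150,110),20): print("nub",c,plane("top",[c],30)[0].round(1))
for r,y in packtop(t,"top",(195,130,65,150)):
    print(r,y); bx=cv2.boxPoints(r); print(plane("top",bx,86).round(0)[:,:2].tolist(),plane("top",[r[0]],86).round(1), [plane("top",[q],86).round(1).tolist() for q in y])
s=cv2.imread("pics/side0.png")
a=cv2.resize(t[145:185,200:255],None,fx=7,fy=7,interpolation=2);b=cv2.resize(t[235:275,200:255],None,fx=7,fy=7,interpolation=2)
cv2.imwrite("pics/pk_t.png",np.hstack([a,b]))
a=cv2.resize(s[125:170,295:340],None,fx=8,fy=8,interpolation=2);b=cv2.resize(s[143:188,220:265],None,fx=8,fy=8,interpolation=2)
cv2.imwrite("pics/pk_s.png",np.hstack([a,b]))
E
```

```text
nub [364.6  155.49] [618.8 -89.9  30. ]
nub [326.86 163.59] [595.9  22.5  30. ]
nub [289.06 171.73] [572.9 135.   30. ]
((225.11880493164062, 250.81190490722656), (35.22431564331055, 17.71166229248047), 5.710593223571777) [array([212.89, 249.47])]
[[319.0, 355.0], [368.0, 352.0], [357.0, 254.0], [309.0, 258.0]] [[338.  304.9  86. ]] [[[342.1, 339.0, 86.0]]]
((227.16000366210938, 162.8800048828125), (33.941123962402344, 16.970563888549805), 8.13010311126709) [array([215.37, 160.75])]
[[571.0, 358.0], [621.0, 352.0], [605.0, 255.0], [556.0, 261.0]] [[588.2 306.5  86. ]] [[[595.0, 340.5, 86.0]]]
```

View pics/pk_t.png

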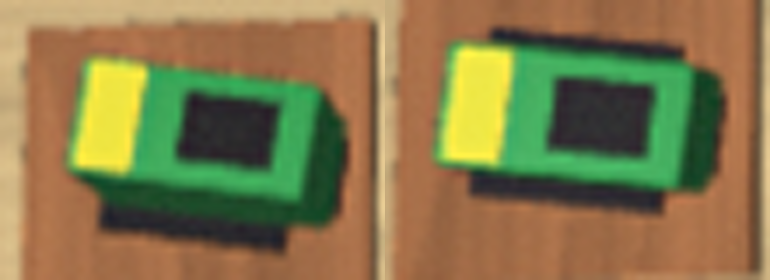

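View pics/pk_s.png

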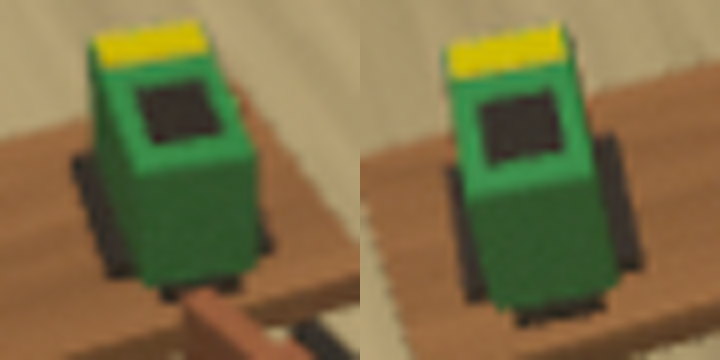

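Run:
```python
from h import *
T=lambda x,y,ox,oy:((x+.5)/7-.5+ox,(y+.5)/7-.5+oy)
A=[T(*q,200,145) for q in((88,57),(322,85),(303,200),(70,170))]
B=[T(x-385,y,200,235) for x,y in((452,43),(695,65),(683,187),(437,165))]
S=lambda x,y,ox,oy:((x+.5)/8-.5+ox,(y+.5)/8-.5+oy)
print(tri(S(181,110,295,125),T(228,131,200,145)),tri(S(161,128,220,143),T(217,117,200,235)))
for c in(A,B):
    P=plane("top",c,86)[:,:2]; v=(P[0]-P[1])+(P[3]-P[2]); w=(P[0]-P[3])+(P[1]-P[2]); print(P.round(1).tolist(),P.mean(0),np.degrees(np.arctan2(v[1],v[0])),np.degrees(np.arctan2(w[1],w[0])),np.hypot(*v)/2,np.hypot(*w)/2)
print(read_state()['qpos'].round(2))
```

```text
(array([588.08649025, 291.91865909,  86.14778964]), np.float64(2.721064627477951)) (array([337.18900372, 289.84396039,  85.68233263]), np.float64(1.3080306521848866))
[[618.9, 350.6], [605.5, 254.0], [557.4, 260.8], [571.4, 356.4]] [588.29221464 305.44328477] 81.89417321690692 -7.466462326226507 97.01700692960037 48.25292191313432
[[366.4, 350.3], [356.5, 253.5], [308.8, 257.1], [318.6, 354.4]] [337.56979643 303.80036442] 84.20862401184505 -4.634998826950598 97.54528305574252 47.95159283964284
[ 0.97  0.42 -0.49  1.95  0.26  0.84  0.41]
```

Request:
carry_out --rows '[[[0,14,45,0,-1],[0,14,45,0,-1],[0,14,45,0,-1],[0,14,45,0,-1],[0,14,45,0,-1]]]' --force 45

```text
time_s: 17.68
position: [468.2, -82.9, 177.2]
tcp_rot: [-2.231, -2.208, 0.002]
force: [1.7, 0.0, 0.5]
opening: 1.0
```

Request:
carry_out --rows '[[[0,14,45,0,-1],[0,14,45,0,-1],[0,14,45,0,-1],[0,14,45,0,-1],[0,14,45,0,-1]]]'

```text
time_s: 18.3
position: [538.2, 141.6, 176.8]
tcp_rot: [-2.326, -2.109, 0.004]
force: [0.5, -0.1, 0.6]
opening: 0.997
```

Request:
carry_out --rows '[[[0,16,43,0,-1],[0,16,43,0,-1],[0,16,41,0,0],[0,1,38,-20,0],[0,0,0,-30,0]]]'

```text
time_s: 18.92
position: [586.1, 310.2, 126.8]
tcp_rot: [-2.356, -2.074, -0.001]
force: [0.3, 0.1, -0.2]
opening: 1.002
```

Request:
carry_out --rows '[[[0,0,0,0,0],[0,0,0,0,0]]]'

```text
time_s: 19.18
position: [588.1, 304.8, 128.6]
tcp_rot: [2.364, 2.069, -0.001]
force: [-0.0, 0.2, 0.7]
opening: 1.005
```

Run:
```python
from h import *
im=snap("top","t7");im=snap("side","s7");crop(im,250,60,150,130,5,"s7c")
p=read_state()['position'];print(p)
print(((proj("side",[[p[0],p[1],86],p])-[250,60])*5).round())
```

```text
[588.71689494 305.1858026  129.72887217]
[[327. 381.]
 [325. 323.]]
```

View pics/s7c.png

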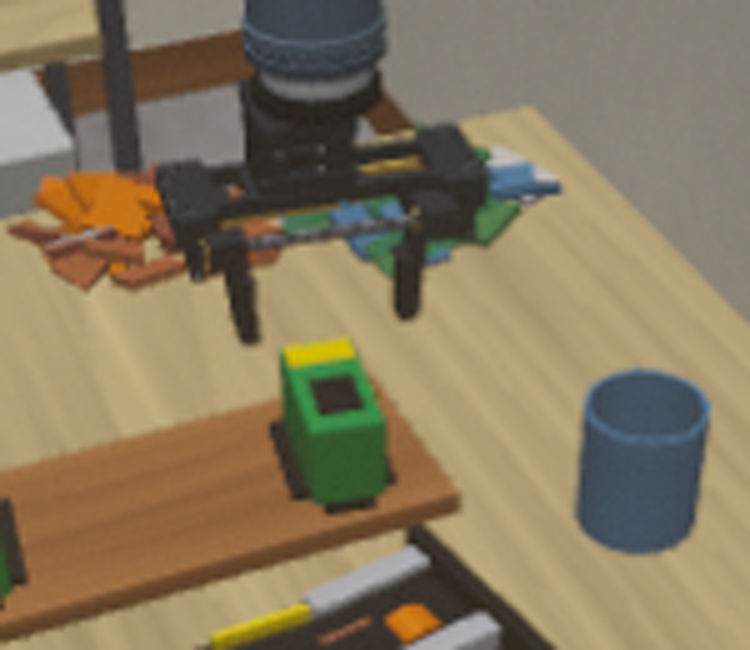

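View pics/t7.png

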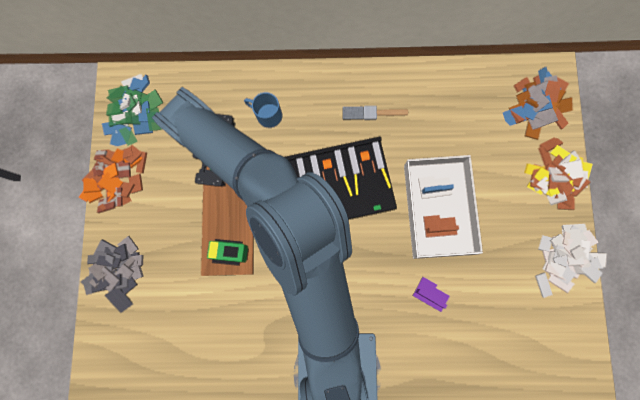

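Request:
carry_out --rows '[[[0,1,0,-30,0],[0,0,0,-30,0],[0,0,0,-22,0],[1,0,0,0,0],[1,0,0,0,0]]]'

```text
time_s: 19.9
position: [589.7, 306.0, 47.9]
tcp_rot: [2.363, 2.069, 0.003]
force: [-0.5, 0.6, -0.9]
opening: 0.801
```

Request:
carry_out --rows '[[[1,0,0,0,0],[1,0,0,0,0],[1,0,0,0,0],[1,0,0,0,0],[1,0,0,0,0]]]'

```text
time_s: 20.52
position: [589.5, 305.8, 47.6]
tcp_rot: [2.363, 2.069, 0.002]
force: [-0.4, -0.6, 5.5]
opening: 0.564
```

Request:
carry_out --rows '[[[1,0,0,15,0],[1,0,0,25,0],[1,0,0,30,0],[1,0,0,10,0],[1,0,0,0,0]]]'

```text
time_s: 21.15
position: [588.9, 305.4, 126.9]
tcp_rot: [2.363, 2.07, 0.0]
force: [0.1, -0.9, -4.7]
opening: 0.563
```

Run:
```python
from h import *
im=snap("side","s8");crop(im,250,60,150,130,5,"s8c")
p=read_state();print(p['position'],p['force'],p['opening'])
```

```text
[588.429283   305.02846167 125.94277121] [ 0.81175587  0.82383207 -3.56972625] 0.5609735208236767
```

View pics/s8c.png

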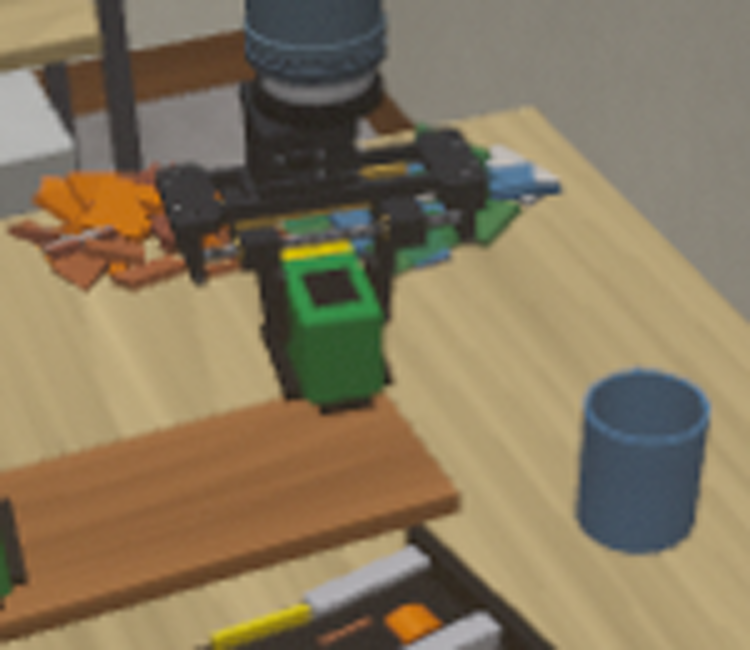

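Request:
carry_out --rows '[[[1,-15,-24,0,-9],[1,-15,-24,0,-9],[1,-16,-24,0,-9],[1,-16,-24,0,-9],[1,-16,-24,0,-9]]]'

```text
time_s: 21.82
position: [509.4, 184.3, 125.4]
tcp_rot: [2.978, 1.0, -0.004]
force: [0.9, 0.1, -3.9]
opening: 0.558
```

Request:
carry_out --rows '[[[1,-16,-24,0,-9],[1,-15,-24,0,-9],[1,-15,-24,0,-8],[1,0,0,0,0],[1,0,0,0,0]]]'

```text
time_s: 22.45
position: [464.9, 114.1, 126.3]
tcp_rot: [-3.125, -0.315, 0.001]
force: [0.5, 0.4, -4.3]
opening: 0.566
```

Run:
```python
from h import *
im=snap("side","s9");crop(im,230,110,150,130,5,"s9c");im=snap("top","t9");crop(im,240,130,150,120,5,"t9c")
p=read_state();print(p['position'],p['force'],p['tcp_rot'],p['qpos'])
```

```text
[465.2657853  114.4601087  126.50024195] [-0.3784012   0.13468851 -4.24846917] [-3.12505313e+00 -3.15735339e-01 -1.77346875e-04] [-0.14603834  0.43191319 -0.22954474  2.05708722  0.15342184  0.6680785
 -1.84532961]
```

View pics/s9c.png

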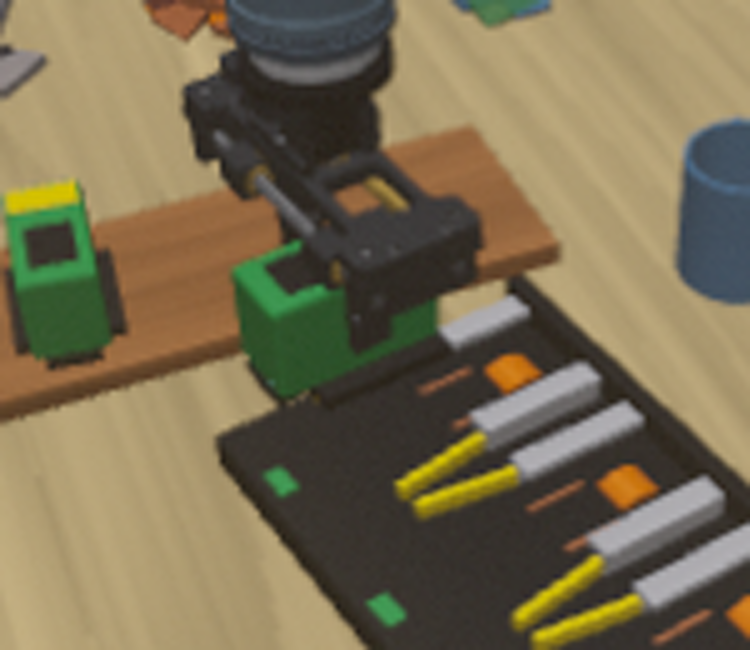

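View pics/t9c.png

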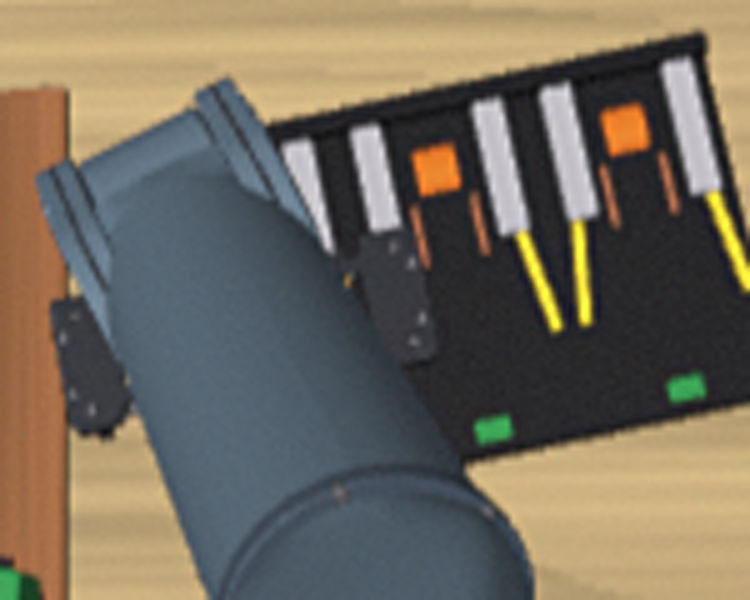

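Request:
carry_out --rows '[[[1,0,-1,-30,0],[1,0,0,-25,0],[1,0,0,-14,0],[1,0,0,0,0]]]'

```text
time_s: 23.05
position: [464.5, 112.8, 57.0]
tcp_rot: [3.126, 0.314, -0.003]
force: [-0.0, 0.3, -4.4]
opening: 0.559
```

Request:
carry_out --rows '[[[1,0,0,-1,0],[1,0,0,-1,0],[1,0,0,0,0]]]'

```text
time_s: 23.42
position: [465.3, 112.5, 56.2]
tcp_rot: [-3.126, -0.313, -0.001]
force: [-0.0, 0.4, -4.4]
opening: 0.563
```

Request:
carry_out --rows '[[[1,0,0,-1,0],[1,0,0,0,0]]]'

```text
time_s: 23.68
position: [464.9, 112.5, 54.7]
tcp_rot: [3.126, 0.313, -0.0]
force: [0.6, -0.0, -4.1]
opening: 0.563
```

Run:
```python
from h import *
im=snap("side","s10");crop(im,250,150,110,90,7,"s10c")
p=read_state();print(p['position'],p['force'])
```

```text
[464.94623497 112.46656045  54.73045435] [-0.80161046 -0.26316116 -3.90675091]
```

View pics/s10c.png

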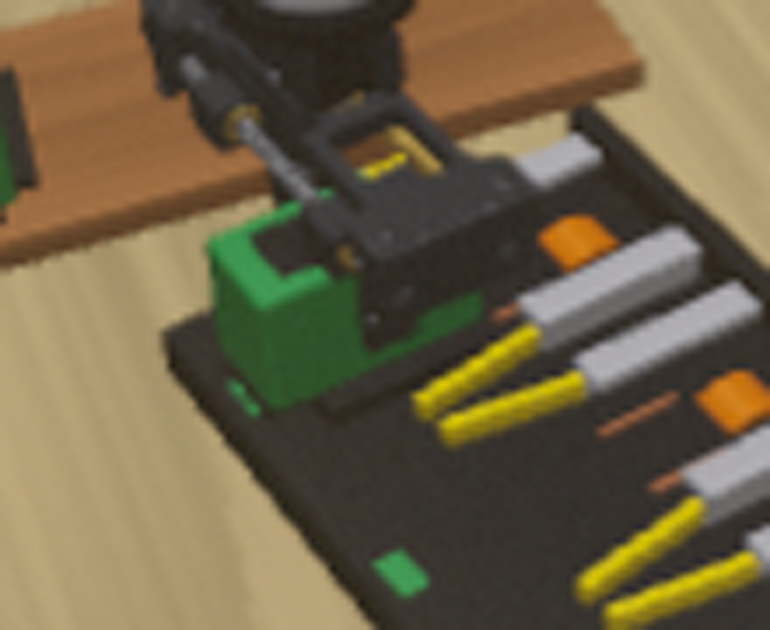

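Request:
carry_out --rows '[[[1,0,0,-1,0],[1,0,0,0,0]]]'

```text
time_s: 23.98
position: [465.0, 112.6, 54.5]
tcp_rot: [3.126, 0.313, 0.0]
force: [-3.3, -1.0, 8.3]
opening: 0.564
```

Request:
carry_out --rows '[[[1,9.8,2,0,0],[1,9.8,2,0,0],[1,0,0,0,0]]]'

```text
time_s: 24.35
position: [486.2, 117.0, 54.5]
tcp_rot: [-3.125, -0.313, -0.004]
force: [1.6, 0.1, 3.6]
opening: 0.558
```

Request:
carry_out --rows '[[[1,9.8,2,0,0],[1,9.8,2,0,0],[1,0,0,0,0]]]'

```text
time_s: 24.72
position: [505.0, 120.7, 54.5]
tcp_rot: [-3.126, -0.313, -0.002]
force: [-1.8, 0.3, 8.0]
opening: 0.566
```

Request:
carry_out --rows '[[[1,5,1,0,0],[1,5,1,0,0],[1,0,0,0,0]]]'

```text
time_s: 25.1
position: [513.8, 122.5, 54.5]
tcp_rot: [3.126, 0.313, -0.001]
force: [-4.3, -0.9, 9.8]
opening: 0.563
```

Run:
```python
from h import *
im=snap("side","s11");crop(im,250,150,110,90,7,"s11c")
p=read_state();print(p['position'],p['force'],p['torque'])
```

```text
[513.84406566 122.47218264  54.50486879] [-2.93801972 -1.23705725 11.23938891] [-0.41565615  0.61844994 -0.07489664]
```

View pics/s11c.png

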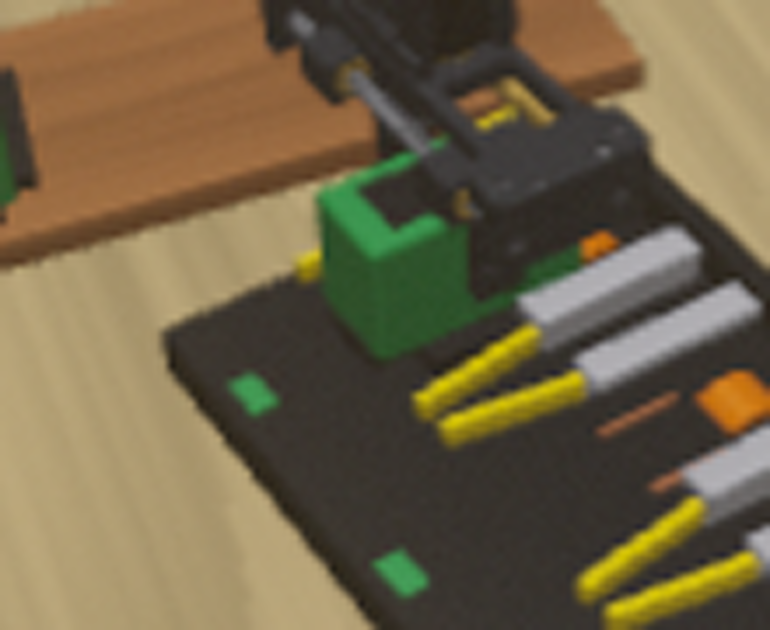

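Request:
carry_out --rows '[[[1,5,1,0,0],[1,5,1,0,0],[1,0,0,0,0]]]'

```text
time_s: 25.52
position: [522.9, 124.4, 54.5]
tcp_rot: [3.125, 0.313, -0.003]
force: [-6.3, -0.9, 13.6]
opening: 0.566
```

Request:
carry_out --rows '[[[1,5,1,0,0],[1,5,1,0,0],[1,0,0,0,0]]]'

```text
time_s: 25.9
position: [534.3, 126.6, 54.5]
tcp_rot: [3.126, 0.313, 0.001]
force: [-1.9, -0.7, 9.2]
opening: 0.561
```

Run:
```python
from h import *
p=read_state();print(p['position'],p['force'],p['torque'],p['tcp_rot'])
```

```text
[534.3144186  126.58591645  54.54492824] [-1.92110196 -0.69397545  9.1848024 ] [-0.3234849   0.45301973 -0.04855598] [3.12585743e+00 3.12766032e-01 5.75536299e-04]
```

Request:
carry_out --rows '[[[1,5,1,0,0],[1,5,1,0,0],[1,0,0,0,0]]]'

```text
time_s: 26.28
position: [544.5, 128.7, 54.5]
tcp_rot: [-3.126, -0.313, -0.001]
force: [-1.5, -0.1, 8.3]
opening: 0.56
```

Request:
carry_out --rows '[[[1,3,0.6,0,0],[1,2,0.4,0,0],[1,0,0,0,0]]]'

```text
time_s: 26.65
position: [549.7, 129.7, 54.6]
tcp_rot: [-3.126, -0.313, -0.002]
force: [-1.7, -1.1, 7.2]
opening: 0.565
```

Request:
carry_out --rows '[[[1,2,0.4,0,0],[1,0,0,0,0]]]'

```text
time_s: 26.9
position: [551.7, 130.1, 54.6]
tcp_rot: [-3.126, -0.313, -0.002]
force: [-0.6, -0.4, 7.3]
opening: 0.562
```

Request:
carry_out --rows '[[[1,2,0.4,0,0],[1,0,0,0,0]]]'

```text
time_s: 27.15
position: [553.7, 130.4, 54.5]
tcp_rot: [-3.126, -0.313, -0.002]
force: [-1.2, -1.2, 6.7]
opening: 0.564
```

Request:
carry_out --rows '[[[1,1,0.2,0,0],[1,0,0,0,0]]]'

```text
time_s: 27.4
position: [554.5, 130.6, 54.6]
tcp_rot: [3.126, 0.313, 0.002]
force: [-1.5, -0.2, 7.3]
opening: 0.564
```

Request:
carry_out --rows '[[[1,1,0.2,0,0],[1,0,0,0,0]]]'

```text
time_s: 27.65
position: [554.9, 130.7, 54.5]
tcp_rot: [3.126, 0.313, -0.001]
force: [-3.7, -0.7, 9.1]
opening: 0.566
```

Request:
carry_out --rows '[[[1,1,0.2,0,0],[1,0,0,0,0]]]'

```text
time_s: 27.9
position: [555.4, 130.8, 54.5]
tcp_rot: [3.125, 0.313, -0.002]
force: [-5.5, -0.8, 12.0]
opening: 0.566
```

Request:
carry_out --rows '[[[1,1.5,0.3,0,0],[1,0,0,0,0]]]'

```text
time_s: 28.15
position: [556.9, 131.1, 54.5]
tcp_rot: [3.125, 0.313, -0.002]
force: [-5.8, -1.0, 11.6]
opening: 0.563
```

Run:
```python
from h import *
im=snap("side","s12");crop(im,270,130,100,90,7,"s12c")
p=read_state();print(p['position'],p['force'],p['torque'])
```

```text
[556.8887658  131.09173912  54.5291213 ] [-4.4728882  -1.2701175  11.37676562] [-0.37320406  0.93272763 -0.05849884]
```

View pics/s12c.png

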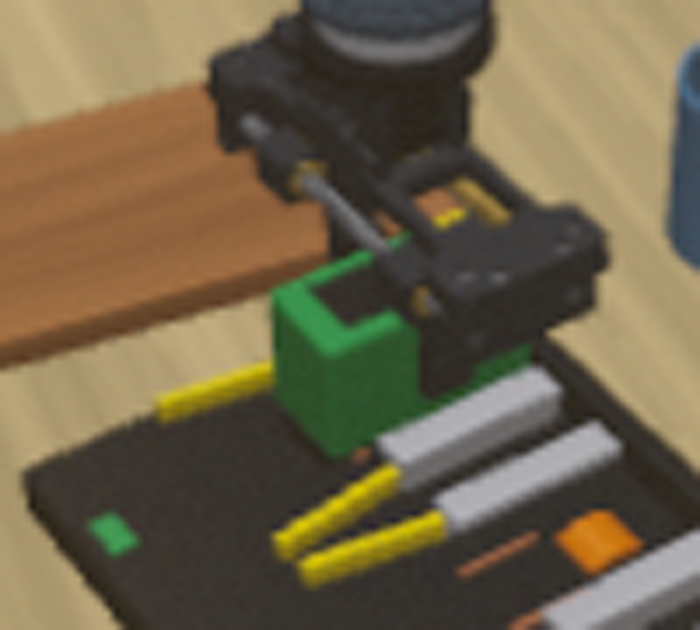

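Request:
carry_out --rows '[[[1,1.5,0.3,0,0],[1,0,0,0,0]]]'

```text
time_s: 28.45
position: [557.3, 131.2, 54.5]
tcp_rot: [3.125, 0.313, -0.005]
force: [-8.7, -1.7, 14.4]
opening: 0.563
```

Request:
carry_out --rows '[[[1,1.5,0.3,0,0],[1,0,0,0,0]]]'

```text
time_s: 28.7
position: [557.7, 131.3, 54.5]
tcp_rot: [3.124, 0.313, -0.009]
force: [-11.7, -2.6, 18.7]
opening: 0.563
```

Request:
carry_out --rows '[[[1,-3,-0.6,0,0],[0.2,0,0,0,0],[0.2,0,0,0,0],[0.2,0,0,0,0],[0.2,0,0,0,0]]]'

```text
time_s: 29.32
position: [557.6, 131.2, 53.6]
tcp_rot: [-3.126, -0.313, 0.0]
force: [0.5, 0.6, -0.1]
opening: 0.803
```

Request:
carry_out --rows '[[[0.2,0,0,20,0],[0.2,0,0,40,0],[0,0,0,40,0],[0,-40,-10,10,0],[0,-50,-10,0,0]]]'

```text
time_s: 29.95
position: [468.3, 111.5, 166.1]
tcp_rot: [-3.125, -0.312, -0.007]
force: [-0.7, -0.0, 0.3]
opening: 0.999
```

Request:
carry_out --rows '[[[0,-55,0,0,0],[0,-20,-50,0,0],[0,0,-55,0,0],[0,0,-55,0,0],[0,0,0,0,0]]]'

```text
time_s: 30.58
position: [392.7, -52.5, 164.9]
tcp_rot: [3.126, 0.301, 0.002]
force: [-0.6, 0.5, 0.1]
opening: 1.001
```

Run:
```python
from h import *
im=snap("side","s13");crop(im,260,120,110,100,7,"s13c");im=snap("top","t13");crop(im,260,130,110,90,7,"t13c")
p=read_state();print(p['position'],p['force'],p['torque'])
```

```text
[393.08445406 -48.65402752 164.58050378] [0.13918143 0.1609039  0.67047029] [0.0760873  0.01231364 0.01551293]
```

View pics/s13c.png

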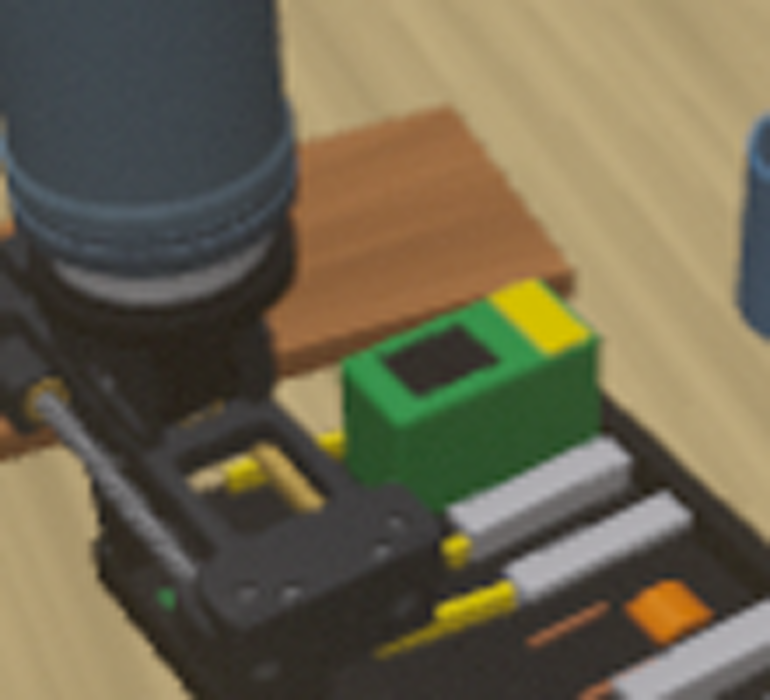

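View pics/t13c.png

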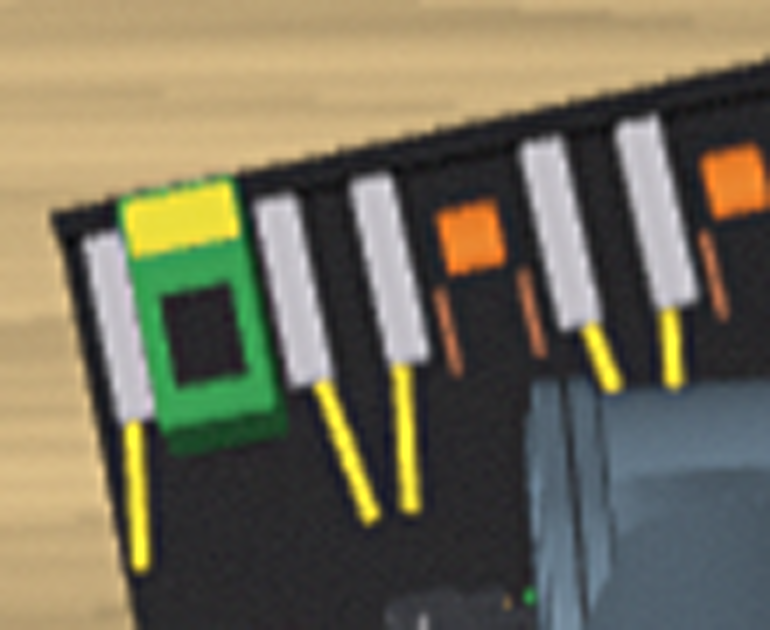

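Run:
```python
from h import *
f=lambda q,ox,oy:[((x+.5)/7-.5+ox,(y+.5)/7-.5+oy) for x,y in q]
P=plane("top",f([(118,202),(236,178),(280,405),(162,432)],260,130),93)[:,:2]
S=plane("side",f([(488,297),(535,280),(598,337),(345,362),(402,425)],260,120),93)[:,:2]
print(P.round(1).tolist(),P.mean(0),S.round(1).tolist(),((S[2]+S[3]-0)/2))
h=np.array([553.4,130.6]);x=np.array([.9806,.196])
print("expected front edge mid",h+50*x,"rear",h-50*x)
print("P front",(P[0]+P[1])/2,"rear",(P[2]+P[3])/2)
# sides: front right corner and rear-right corner
y=np.array([-.196,.9806]);print("exp FR",h+50*x-25*y,"RR",h-50*x-25*y,"RL",h-50*x+25*y, "proj FR side",(proj("side",[[*(h+50*x-25*y),93]])-[260,120])*7)
```

```text
[[597.2, 164.5], [606.4, 116.5], [512.1, 98.6], [501.8, 145.9]] [554.36202496 131.36172174] [[576.0, 158.8], [598.4, 161.5], [607.4, 117.3], [506.8, 143.2], [514.3, 98.5]] [557.12631454 130.23950651]
expected front edge mid [602.43 140.4 ] rear [504.37 120.8 ]
P front [601.78887903 140.47695078] rear [506.9351709  122.24649271]
exp FR [607.33  115.885] RR [509.27   96.285] RL [499.47  145.315] proj FR side [[596.15729711 336.04876824]]
```

Request:
carry_out --rows '[[[0,0,55,0,0],[0,0,55,0,0],[0,20,50,0,0],[0,55,0,0,0],[0,40,10,0,0]]]'

```text
time_s: 31.3
position: [509.1, 123.9, 164.3]
tcp_rot: [-3.125, -0.318, -0.002]
force: [-0.5, 0.6, 0.9]
opening: 1.0
```

Request:
carry_out --rows '[[[0,48,10,0,0],[0,0,0,0,0],[0,0,0,0,0]]]' --force 30

```text
time_s: 31.68
position: [554.2, 132.7, 163.6]
tcp_rot: [-3.125, -0.316, 0.002]
force: [-0.4, 0.7, -0.2]
opening: 1.002
```

Request:
carry_out --rows '[[[0,0,-1,-40,0],[0,0,0,-40,0],[0,0,0,-28,0],[0,0,0,0,0],[1,0,0,0,0]]]'

```text
time_s: 32.3
position: [555.7, 130.7, 57.1]
tcp_rot: [-3.125, -0.314, -0.002]
force: [0.2, 0.9, -0.4]
opening: 0.913
```

Request:
carry_out --rows '[[[1,0,0,0,0],[1,0,0,0,0],[1,0,0,0,0],[1,0,0,0,0],[1,0,0,0,0]]]'

```text
time_s: 32.92
position: [555.9, 130.3, 56.2]
tcp_rot: [-3.126, -0.313, -0.001]
force: [-1.5, -0.3, 6.2]
opening: 0.56
```

Request:
carry_out --rows '[[[1,0,0,0,0],[1,-1,-0.2,0,0],[1,0,0,0,0]]]'

```text
time_s: 33.3
position: [555.6, 130.3, 56.2]
tcp_rot: [-3.126, -0.313, -0.003]
force: [1.8, 1.5, 4.3]
opening: 0.567
```

Request:
carry_out --rows '[[[1,-1,-0.2,0,0],[1,0,0,0,0]]]'

```text
time_s: 33.55
position: [554.6, 130.1, 56.2]
tcp_rot: [-3.126, -0.313, -0.003]
force: [3.2, 0.5, 4.3]
opening: 0.566
```

Request:
carry_out --rows '[[[1,-1,-0.2,0,0],[1,0,0,0,0]]]'

```text
time_s: 33.8
position: [553.6, 129.9, 56.2]
tcp_rot: [-3.126, -0.313, -0.003]
force: [3.4, 1.2, 5.1]
opening: 0.567
```

Request:
carry_out --rows '[[[1,-1,-0.2,0,0],[1,0,0,0,0]]]'

```text
time_s: 34.05
position: [553.0, 129.8, 56.3]
tcp_rot: [-3.125, -0.313, -0.005]
force: [4.9, 0.9, 5.1]
opening: 0.564
```

Request:
carry_out --rows '[[[1,-1,-0.2,0.3,0],[1,0,0,0,0]]]'

```text
time_s: 34.3
position: [551.9, 129.6, 56.4]
tcp_rot: [-3.125, -0.313, -0.004]
force: [5.3, 1.9, 3.9]
opening: 0.566
```

Request:
carry_out --rows '[[[1,-1,-0.2,0,0],[1,0,0,0,0]]]'

```text
time_s: 34.55
position: [551.0, 129.4, 56.5]
tcp_rot: [-3.125, -0.313, -0.005]
force: [4.9, 0.6, 3.8]
opening: 0.566
```

Request:
carry_out --rows '[[[1,1,0.2,0,0],[1,0,0,0,0]]]'

```text
time_s: 34.8
position: [551.2, 129.4, 56.3]
tcp_rot: [-3.126, -0.313, -0.002]
force: [4.5, 1.3, 5.2]
opening: 0.564
```

Request:
carry_out --rows '[[[1,1,0.2,0,0],[1,0,0,0,0]]]'

```text
time_s: 35.05
position: [551.3, 129.4, 56.2]
tcp_rot: [3.126, 0.313, -0.001]
force: [2.1, 0.1, 8.2]
opening: 0.564
```

Request:
carry_out --rows '[[[1,1,0.2,0,0],[1,0,0,0,0]]]'

```text
time_s: 35.3
position: [551.3, 129.4, 56.2]
tcp_rot: [3.125, 0.313, -0.004]
force: [-0.4, 0.4, 10.8]
opening: 0.565
```

Request:
carry_out --rows '[[[1,1,0.2,0,0],[1,0,0,0,0]]]'

```text
time_s: 35.55
position: [551.6, 129.5, 56.2]
tcp_rot: [3.125, 0.313, -0.006]
force: [-3.2, -0.7, 13.7]
opening: 0.568
```

Request:
carry_out --rows '[[[1,1,0.2,0,0],[1,0,0,0,0]]]'

```text
time_s: 35.8
position: [552.5, 129.6, 56.2]
tcp_rot: [3.125, 0.313, -0.007]
force: [-3.4, -0.7, 14.3]
opening: 0.569
```

Request:
carry_out --rows '[[[1,1,0.2,0,0],[1,0,0,0,0]]]'

```text
time_s: 36.05
position: [553.4, 129.9, 56.2]
tcp_rot: [3.125, 0.313, -0.007]
force: [-4.5, 0.9, 14.0]
opening: 0.566
```

Request:
carry_out --rows '[[[1,1,0.2,0,0],[1,0,0,0,0]]]'

```text
time_s: 36.3
position: [553.7, 129.9, 56.1]
tcp_rot: [3.125, 0.313, -0.009]
force: [-7.2, -1.2, 16.9]
opening: 0.564
```

Request:
carry_out --rows '[[[1,1,0.2,0,0],[1,0,0,0,0]]]'

```text
time_s: 36.55
position: [554.1, 130.0, 56.1]
tcp_rot: [3.124, 0.313, -0.011]
force: [-8.3, -1.8, 18.3]
opening: 0.562
```

Request:
carry_out --rows '[[[1,1.5,0.3,0,0],[1,0,0,0,0]]]' --force 50

```text
time_s: 36.8
position: [555.6, 130.2, 56.1]
tcp_rot: [3.124, 0.313, -0.011]
force: [-8.9, -2.1, 19.9]
opening: 0.563
```

Request:
carry_out --rows '[[[1,1.5,0.3,0,0],[1,0,0,0,0]]]'

```text
time_s: 37.05
position: [556.1, 130.4, 56.1]
tcp_rot: [3.124, 0.313, -0.014]
force: [-11.8, -1.9, 22.2]
opening: 0.557
```

Request:
carry_out --rows '[[[1,1.5,0.3,0.3,0],[1,0,0,0,0]]]'

```text
time_s: 37.3
position: [556.6, 130.4, 56.1]
tcp_rot: [3.123, 0.313, -0.017]
force: [-13.8, -3.4, 23.4]
opening: 0.563
```

Request:
carry_out --rows '[[[1,1.5,0.3,0,0],[1,0,0,0,0]]]'

```text
time_s: 37.55
position: [556.7, 130.4, 56.1]
tcp_rot: [3.123, 0.313, -0.022]
force: [-17.5, -3.1, 27.5]
opening: 0.563
```

Request:
carry_out --rows '[[[1,-6,-1.2,0,0],[0.2,0,0,0,0],[0.2,0,0,0,0],[0.2,0,0,0,0],[0.2,0,0,0,0]]]'

```text
time_s: 38.17
position: [557.4, 130.5, 56.0]
tcp_rot: [3.126, 0.313, -0.001]
force: [0.3, -0.0, 0.5]
opening: 0.799
```

Request:
carry_out --rows '[[[0.2,0,0,30,0],[1,0,0,35,0],[1,-30,-6,0,0],[1,-30,-6,0,0],[1,-30,-6,0,0]]]'

```text
time_s: 38.8
position: [466.7, 112.4, 121.4]
tcp_rot: [-3.126, -0.313, 0.0]
force: [-0.4, -0.4, 0.3]
opening: 0.37
```

Request:
carry_out --rows '[[[1,0,0,0,0],[1,0,0,0,0],[1,0,0,0,0],[1,0,0,0,0],[1,0,0,0,0]]]'

```text
time_s: 39.42
position: [467.9, 112.7, 121.2]
tcp_rot: [-3.126, -0.313, 0.0]
force: [-0.2, -0.1, -0.9]
opening: 0.003
```

Run:
```python
from h import *
im=snap("side","s14");crop(im,250,110,120,100,6,"s14c")
p=read_state();print(p['position'],p['force'],p['opening'])
```

```text
[467.80538488 112.64585811 121.25634962] [-0.51748354 -0.14293404 -0.82672092] 0.005204536390327216
```

View pics/s14c.png

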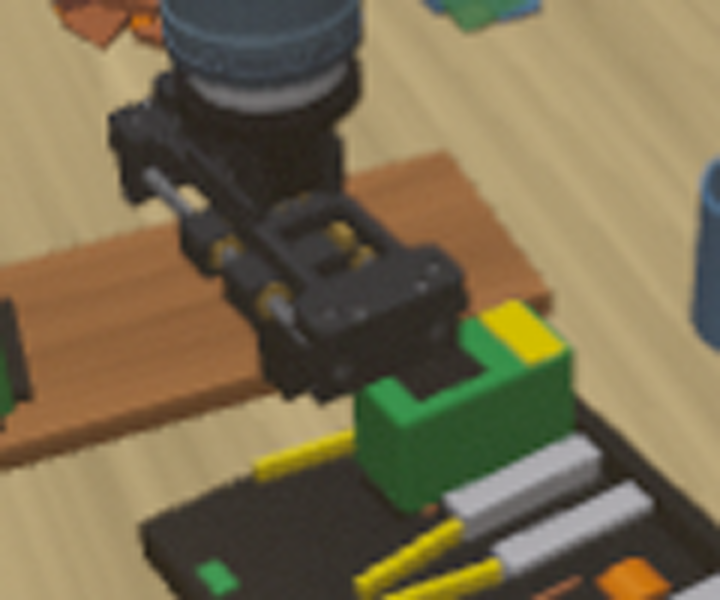

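Request:
carry_out --rows '[[[1,0,0,-40,0],[1,0,0,-36,0],[1,0,0,0,0],[1,9.8,2,0,0],[1,0,0,0,0]]]'

```text
time_s: 40.1
position: [479.8, 115.3, 46.9]
tcp_rot: [-3.125, -0.312, -0.006]
force: [0.1, -0.4, 0.3]
opening: 0.003
```

Request:
carry_out --rows '[[[1,9.8,2,0,0],[1,0,0,0,0]]]'

```text
time_s: 40.35
position: [488.6, 116.9, 45.9]
tcp_rot: [-3.126, -0.312, -0.003]
force: [-0.9, 0.3, 0.9]
opening: 0.0
```

Request:
carry_out --rows '[[[1,4,0.8,0,0],[1,0,0,0,0]]]'

```text
time_s: 40.6
position: [491.5, 117.5, 45.4]
tcp_rot: [-3.126, -0.313, -0.0]
force: [-0.2, 0.1, -0.2]
opening: 0.0
```

Request:
carry_out --rows '[[[1,2,0.4,0,0],[1,0,0,0,0]]]'

```text
time_s: 40.85
position: [493.3, 117.8, 45.3]
tcp_rot: [3.126, 0.313, -0.0]
force: [-0.6, 0.6, 0.1]
opening: 0.004
```

Request:
carry_out --rows '[[[1,2,0.4,0,0],[1,0,0,0,0]]]'

```text
time_s: 41.1
position: [495.4, 118.3, 45.3]
tcp_rot: [-3.126, -0.313, -0.0]
force: [-0.9, 0.4, -0.4]
opening: 0.006
```

Request:
carry_out --rows '[[[1,2,0.4,0,0],[1,0,0,0,0]]]'

```text
time_s: 41.35
position: [497.2, 118.5, 45.3]
tcp_rot: [3.126, 0.313, -0.0]
force: [0.0, -0.8, 0.4]
opening: 0.0
```

Request:
carry_out --rows '[[[1,2,0.4,0,0],[1,0,0,0,0]]]'

```text
time_s: 41.6
position: [498.0, 118.6, 45.1]
tcp_rot: [3.125, 0.313, -0.004]
force: [-4.6, -1.8, 3.5]
opening: 0.007
```

Request:
carry_out --rows '[[[1,2,0.4,0,0],[1,0,0,0,0]]]'

```text
time_s: 41.85
position: [498.2, 118.6, 44.9]
tcp_rot: [3.124, 0.313, -0.009]
force: [-10.6, -1.9, 8.0]
opening: 0.004
```

Request:
carry_out --rows '[[[1,2,0.4,0,0],[1,0,0,0,0]]]'

```text
time_s: 42.1
position: [498.1, 118.6, 44.5]
tcp_rot: [3.123, 0.313, -0.016]
force: [-15.4, -2.2, 11.4]
opening: 0.004
```

Request:
carry_out --rows '[[[1,-12,-2.4,0,0],[0,-10,-2,30,0],[0,0,0,50,0],[0,-20,-40,20,0],[0,-20,-50,20,0]]]'

```text
time_s: 42.72
position: [441.9, 25.3, 166.6]
tcp_rot: [-3.125, -0.316, -0.005]
force: [0.7, -0.5, 0.1]
opening: 0.435
```

Request:
carry_out --rows '[[[0,0,-55,0,0],[0,0,-55,0,0],[0,0,-55,0,0],[0,0,0,0,0],[0,0,0,0,0]]]'

```text
time_s: 43.35
position: [441.6, -139.1, 165.4]
tcp_rot: [-3.126, -0.313, -0.002]
force: [1.0, -0.0, -0.3]
opening: 0.991
```

Run:
```python
from h import *
im=snap("side","s15");t=snap("top","t15")
a=cv2.resize(t[235:275,200:255],None,fx=7,fy=7,interpolation=2);b=cv2.resize(t[148:203,260:315],(385,385),interpolation=2)[:280]
cv2.imwrite("pics/t15c.png",np.hstack([a,b]))
p=read_state();print(p['position'],p['tcp_rot'],p['qpos'])
```

```text
[ 441.58994591 -138.09942394  165.35336311] [-3.12521140e+00 -3.16540217e-01 -8.34016568e-04] [ 0.36153574  0.33667909 -0.18381147  2.07392891  0.08909908  0.7378266
 -1.24706337]
```

View pics/t15c.png

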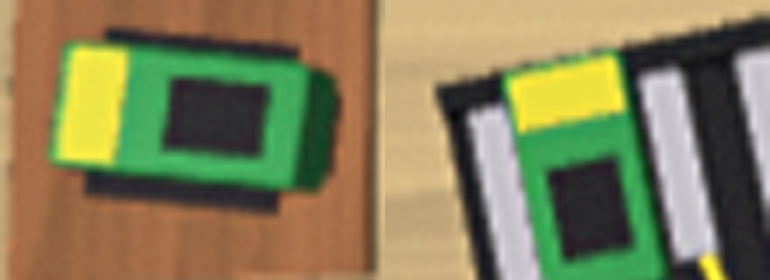

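View pics/s15.png

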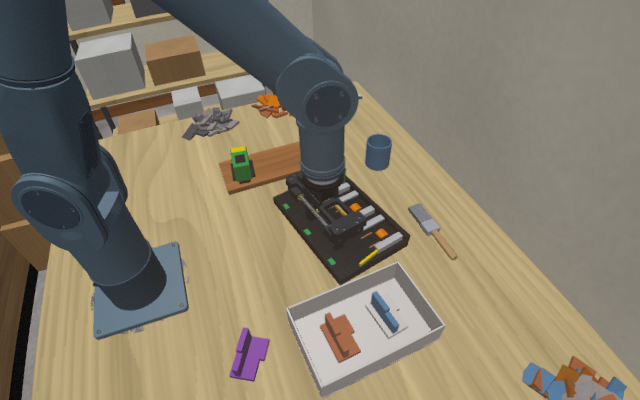

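Request:
carry_out --rows '[[[0,0,44,0,7],[0,0,44,0,7],[0,0,44,0,7],[0,0,44,0,7],[0,0,44,0,7]]]' --force 45

```text
time_s: 44.08
position: [440.8, 83.3, 165.5]
tcp_rot: [-2.883, -1.248, -0.001]
force: [0.5, -0.4, 0.4]
opening: 0.999
```

Request:
carry_out --rows '[[[0,-10,44,0,8],[0,-20,44,0,8],[0,-24,44,0,8],[0,-25,44,0,7],[0,-25,45,0,7]]]'

```text
time_s: 44.7
position: [335.4, 303.7, 165.6]
tcp_rot: [-2.32, -2.118, -0.001]
force: [1.7, 0.6, -0.1]
opening: 0.999
```

Request:
carry_out --rows '[[[0,0,0,-20,0],[0,0,0,0,0],[0,0,0,0,0]]]'

```text
time_s: 45.08
position: [337.2, 301.5, 145.7]
tcp_rot: [2.326, 2.111, 0.0]
force: [0.1, 0.1, -0.5]
opening: 0.998
```

Run:
```python
from h import *
im=snap("side","s16");crop(im,190,80,110,120,5,"s16c")
p=read_state();print(p['position'],p['tcp_rot'],p['qpos'])
p=p['position'];print(((proj("side",[[p[0],p[1],86],[337.6,303.8,86]])-[190,80])*5).round())
```

```text
[337.51226247 301.40824019 145.83134188] [2.32706548e+00 2.11014759e+00 9.93750663e-04] [-0.32297988  0.41457083 -0.60499941  2.09264815  0.35038051  0.73208854
 -1.25022217]
[[244. 382.]
 [243. 379.]]
```

View pics/s16c.png

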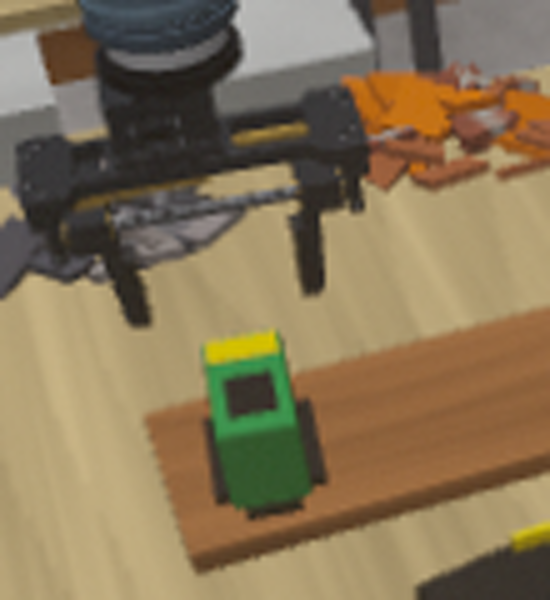

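Request:
carry_out --rows '[[[0,1,2,-40,0],[0,0,0,-35,0],[0,0,0,-23,0],[0,0,0,0,0],[1,0,0,0,0]]]'

```text
time_s: 45.75
position: [338.9, 303.8, 48.3]
tcp_rot: [2.327, 2.11, 0.002]
force: [-0.5, -0.3, 1.1]
opening: 0.912
```

Request:
carry_out --rows '[[[1,0,0,0,0],[1,0,0,0,0],[1,0,0,0,0],[1,0,0,0,0],[1,0,0,0,0]]]'

```text
time_s: 46.38
position: [338.6, 303.5, 47.7]
tcp_rot: [2.327, 2.11, 0.001]
force: [0.2, -1.9, 7.0]
opening: 0.562
```

Request:
carry_out --rows '[[[1,0,0,0,0],[1,0,0,0,0]]]'

```text
time_s: 46.62
position: [338.7, 303.5, 47.7]
tcp_rot: [2.327, 2.11, 0.001]
force: [-0.5, -1.3, 5.4]
opening: 0.565
```

Request:
carry_out --rows '[[[1,0,0,15,0],[1,0,0,25,0],[1,0,0,35,0],[1,0,0,25,0],[1,0,0,0,0]]]'

```text
time_s: 47.25
position: [338.8, 303.8, 148.7]
tcp_rot: [2.327, 2.11, 0.004]
force: [0.4, -0.0, -5.6]
opening: 0.562
```

Run:
```python
from h import *
im=snap("side","s17");crop(im,190,80,110,120,5,"s17c")
p=read_state();print(p['position'],p['tcp_rot'],p['force'])
```

```text
[338.23943475 303.06650853 147.50091504] [2.32674406e+00 2.11032964e+00 8.37632477e-04] [ 0.16670948 -0.49884554 -5.96378944]
```

View pics/s17c.png

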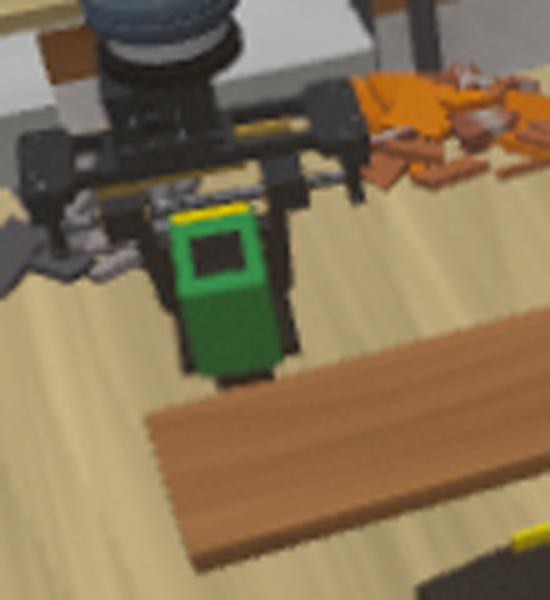

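Request:
carry_out --rows '[[[1,18,-41,0,-7],[1,18,-41,0,-7],[1,17,-41,0,-7],[1,17,-42,0,-7],[1,17,-42,0,-7]]]'

```text
time_s: 47.92
position: [424.4, 94.7, 146.0]
tcp_rot: [-2.856, -1.308, 0.004]
force: [0.7, 1.5, -4.8]
opening: 0.561
```

Request:
carry_out --rows '[[[1,17,-42,0,-7],[1,17,-42,0,-7],[1,17,-42,0,-8],[1,17,-42,0,-8],[1,17,-41,0,-8]]]'

```text
time_s: 48.55
position: [509.2, -113.8, 145.5]
tcp_rot: [-3.126, -0.306, 0.005]
force: [0.9, -0.4, -5.8]
opening: 0.565
```

Request:
carry_out --rows '[[[1,0,0,-20,0],[1,0,0,0,0],[1,0,0,0,0]]]'

```text
time_s: 48.92
position: [509.5, -111.6, 126.8]
tcp_rot: [-3.125, -0.315, 0.003]
force: [0.3, -0.3, -5.0]
opening: 0.559
```

Request:
carry_out --rows '[[[1,0,-1,-30,0],[1,0,0,-25,0],[1,0,0,-14,0],[1,0,0,0,0],[1,0,0,0,0]]]'

```text
time_s: 49.55
position: [511.1, -113.6, 59.2]
tcp_rot: [3.126, 0.313, 0.002]
force: [0.2, -0.1, -5.5]
opening: 0.559
```

Run:
```python
from h import *
im=snap("side","s18");crop(im,300,170,120,100,6,"s18c")
p=read_state();print(p['position'],p['tcp_rot'],p['force'])
```

```text
[ 511.14729495 -113.63677033   59.32916544] [3.12548435e+00 3.12975619e-01 2.83142630e-03] [ 0.12529721  0.1286668  -6.22009073]
```

View pics/s18c.png

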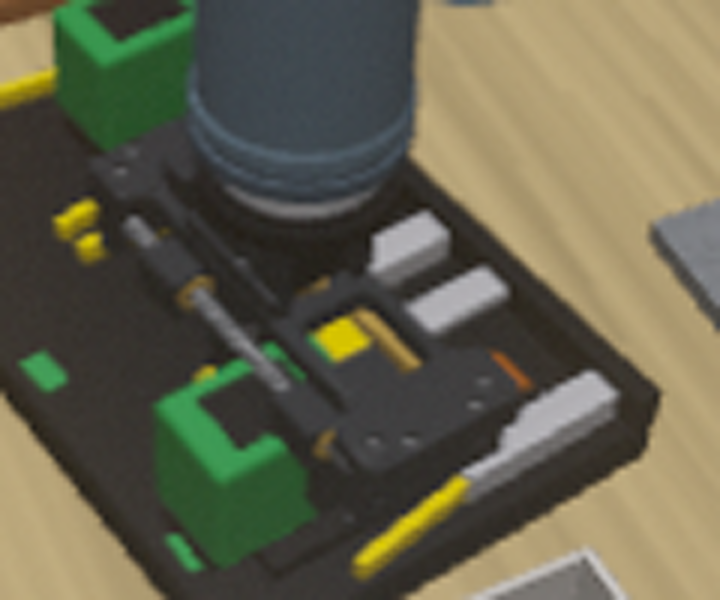

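Request:
carry_out --rows '[[[1,0,1,-2,0],[1,0,0,-1,0],[1,0,0,-1,0],[1,0,0,0,0]]]'

```text
time_s: 50.1
position: [510.3, -112.6, 54.7]
tcp_rot: [3.126, 0.313, 0.0]
force: [-2.3, 1.2, 1.9]
opening: 0.564
```

Request:
carry_out --rows '[[[1,0,0,-0.7,0],[1,0,0,0,0]]]'

```text
time_s: 50.35
position: [510.3, -112.6, 54.7]
tcp_rot: [3.126, 0.313, 0.0]
force: [-5.3, 1.3, 11.5]
opening: 0.563
```

Contact with the deck; ease up slightly and slide in.

Request:
carry_out --rows '[[[1,0,0,0.5,0],[1,9.8,2,0,0],[1,9.8,2,0,0],[1,0,0,0,0]]]'

```text
time_s: 50.85
position: [531.6, -108.7, 54.7]
tcp_rot: [3.125, 0.313, 0.005]
force: [1.6, 0.3, 1.8]
opening: 0.565
```

Request:
carry_out --rows '[[[1,9.8,2,0,0],[1,9.8,2,0,0],[1,0,0,0,0]]]'

```text
time_s: 51.22
position: [550.4, -104.9, 54.7]
tcp_rot: [3.125, 0.312, 0.003]
force: [-1.1, -1.0, 5.6]
opening: 0.563
```

Request:
carry_out --rows '[[[1,5,1,0,0],[1,5,1,0,0],[1,0,0,0,0]]]'

```text
time_s: 51.6
position: [559.1, -103.3, 54.7]
tcp_rot: [3.125, 0.312, -0.001]
force: [-4.5, -0.7, 9.2]
opening: 0.564
```

Request:
carry_out --rows '[[[1,5,1,0,0],[1,5,1,0,0],[1,0,0,0,0]]]'

```text
time_s: 51.98
position: [568.5, -101.6, 54.7]
tcp_rot: [3.125, 0.311, -0.003]
force: [-6.9, -1.2, 11.8]
opening: 0.56
```

Request:
carry_out --rows '[[[1,5,1,0,0],[1,5,1,0,0],[1,0,0,0,0]]]'

```text
time_s: 52.35
position: [579.6, -99.2, 54.8]
tcp_rot: [3.125, 0.312, 0.001]
force: [-3.2, -0.2, 7.4]
opening: 0.564
```

Request:
carry_out --rows '[[[1,5,1,0,0],[1,5,1,0,0],[1,5,1,0,0],[1,2,0.4,0,0],[1,0,0,0,0]]]'

```text
time_s: 52.98
position: [597.2, -95.5, 54.8]
tcp_rot: [3.125, 0.312, 0.003]
force: [-0.9, -0.4, 5.3]
opening: 0.564
```

Request:
carry_out --rows '[[[1,2,0.4,0,0],[1,0,0,0,0]]]'

```text
time_s: 53.22
position: [599.0, -95.1, 54.8]
tcp_rot: [3.125, 0.312, 0.002]
force: [-1.5, -1.0, 5.9]
opening: 0.565
```

Request:
carry_out --rows '[[[1,2,0.4,0,0],[1,0,0,0,0]]]'

```text
time_s: 53.48
position: [600.2, -95.0, 54.7]
tcp_rot: [3.125, 0.312, -0.0]
force: [-3.6, -1.2, 8.4]
opening: 0.564
```

Request:
carry_out --rows '[[[1,2,0.4,0,0],[1,0,0,0,0]]]'

```text
time_s: 53.72
position: [601.7, -94.7, 54.7]
tcp_rot: [3.125, 0.312, -0.002]
force: [-5.8, -0.8, 10.0]
opening: 0.563
```

Request:
carry_out --rows '[[[1,2,0.4,0,0],[1,0,0,0,0]]]'

```text
time_s: 53.98
position: [602.6, -94.6, 54.7]
tcp_rot: [3.125, 0.312, -0.006]
force: [-8.9, -1.2, 14.4]
opening: 0.563
```

Same profile as bay 0. Release and do the low push from behind, as before.

Request:
carry_out --rows '[[[1,-3,-0.6,0,0],[0.2,0,0,0,0],[0.2,0,0,0,0],[0.2,0,0,0,0],[0.2,0,0,0,0]]]'

```text
time_s: 54.6
position: [601.4, -94.2, 53.9]
tcp_rot: [-3.126, -0.313, 0.0]
force: [0.4, 0.2, -0.2]
opening: 0.797
```

Request:
carry_out --rows '[[[0.2,0,0,30,0],[1,0,0,38,0],[1,-30,-6,0,0],[1,-30,-6,0,0],[1,-30,-6,0,0]]]'

```text
time_s: 55.22
position: [510.5, -112.4, 122.2]
tcp_rot: [3.126, 0.313, 0.0]
force: [-1.3, 0.6, -0.1]
opening: 0.368
```

Request:
carry_out --rows '[[[1,0,0,0,0],[1,0,0,0,0],[1,0,0,0,0],[1,0,0,0,0],[1,0,0,0,0]]]'

```text
time_s: 55.85
position: [511.7, -112.0, 122.0]
tcp_rot: [-3.126, -0.313, 0.0]
force: [-0.0, -0.5, 0.1]
opening: 0.006
```

Request:
carry_out --rows '[[[1,0,0,-40,0],[1,0,0,-36,0],[1,0,0,0,0],[1,9.8,2,0,0],[1,0,0,0,0]]]'

```text
time_s: 56.48
position: [523.7, -110.0, 47.8]
tcp_rot: [3.125, 0.314, 0.006]
force: [-0.4, -0.3, -0.6]
opening: 0.003
```

Request:
carry_out --rows '[[[1,9.8,2,0,0],[1,5,1,0,0],[1,0,0,0,0]]]'

```text
time_s: 56.85
position: [536.7, -107.0, 46.3]
tcp_rot: [3.126, 0.313, 0.001]
force: [-0.2, 0.6, -0.0]
opening: 0.005
```

Request:
carry_out --rows '[[[1,2,0.4,0,0],[1,2,0.4,0,0],[1,0,0,0,0]]]'

```text
time_s: 57.22
position: [540.1, -106.4, 46.1]
tcp_rot: [-3.126, -0.313, 0.0]
force: [0.1, -0.4, -0.1]
opening: 0.009
```

Request:
carry_out --rows '[[[1,2,0.4,0,0],[1,0,0,0,0]]]'

```text
time_s: 57.48
position: [542.2, -105.9, 46.1]
tcp_rot: [-3.126, -0.313, -0.0]
force: [0.5, -0.8, -0.1]
opening: 0.004
```

Request:
carry_out --rows '[[[1,2,0.4,0,0],[1,0,0,0,0]]]'

```text
time_s: 57.72
position: [543.1, -106.0, 46.0]
tcp_rot: [3.126, 0.312, -0.003]
force: [-4.7, -1.5, 3.3]
opening: -0.0
```

Request:
carry_out --rows '[[[1,2,0.4,0,0],[1,0,0,0,0]]]'

```text
time_s: 57.98
position: [543.7, -106.0, 45.8]
tcp_rot: [3.126, 0.312, -0.007]
force: [-7.5, -2.2, 6.7]
opening: 0.002
```

Request:
carry_out --rows '[[[1,2,0.4,0,0],[1,0,0,0,0]]]'

```text
time_s: 58.22
position: [543.6, -106.1, 45.6]
tcp_rot: [3.126, 0.311, -0.014]
force: [-13.7, -3.2, 11.6]
opening: -0.001
```

Request:
carry_out --rows '[[[1,2,0.4,0,0],[1,0,0,0,0]]]'

```text
time_s: 58.48
position: [543.5, -106.1, 45.3]
tcp_rot: [3.126, 0.31, -0.02]
force: [-18.5, -2.2, 15.8]
opening: 0.005
```

Request:
carry_out --rows '[[[1,-14,-2.8,0,0],[1,-14,-2,20,0],[0.5,0,0,55,0],[0.5,-20,-20,55,0],[0.5,-20,-40,40,0]]]'

```text
time_s: 59.1
position: [483.3, -168.3, 218.8]
tcp_rot: [3.125, 0.319, 0.007]
force: [0.6, -1.0, 0.5]
opening: 0.321
```

Request:
carry_out --rows '[[[0.5,-25,-50,0,0],[0.5,-25,-50,0,0],[0.5,-25,-50,0,0],[0.5,-25,-50,0,0],[0.5,-25,-50,0,0]]]'

```text
time_s: 59.72
position: [356.8, -420.9, 216.4]
tcp_rot: [3.124, 0.314, 0.003]
force: [1.1, -0.3, 0.2]
opening: 0.5
```

Request:
carry_out --rows '[[[0.5,-25,-50,0,0],[0.5,-25,-50,0,0],[0.5,-25,-50,0,0],[0.5,0,0,0,0],[0.5,0,0,0,0]]]'

```text
time_s: 60.35
position: [283.0, -568.5, 215.9]
tcp_rot: [-3.126, -0.314, -0.002]
force: [0.7, 0.9, -0.0]
opening: 0.505
```

Run:
```python
from h import *
s=snap("side","s19");t=snap("top","t19")
crop(t,255,130,150,110,5,"t19c");crop(s,265,110,150,170,3.5,"s19c")
p=read_state();print(p['position'],p['time_s'])
```

```text
[ 283.76678574 -567.77207987  216.13461189] 60.45
```

View pics/t19c.png

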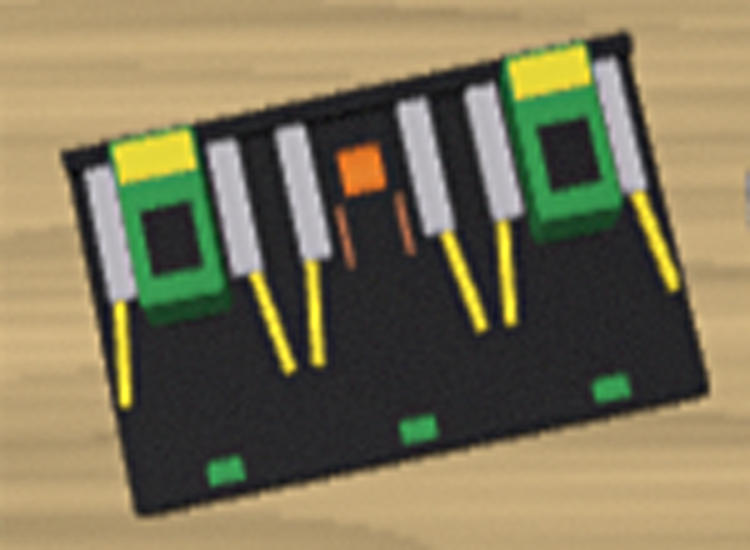

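View pics/s19c.png

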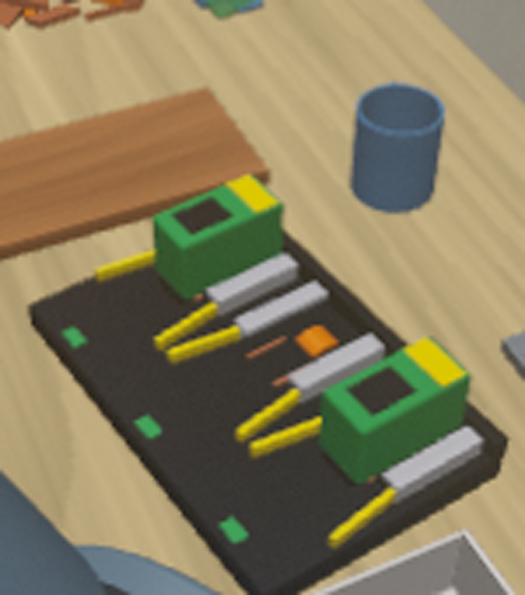

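View pics/t19.png

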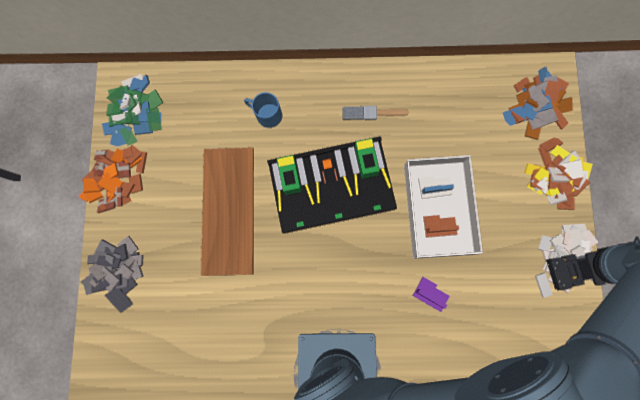

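```bash
python3 -c "
from station import *
print(read_state()['force']); print(close_job())"
```

```text
[ 0.16582895  0.91583204 -0.04269381]
the job is handed in; nothing more can be done
None
```

The job is handed in at about 60 s. Two shards (terracotta from bay 0, blue-on-white from bay 2) are in the tub, and then the two packs went in yellow end first, one in bay 0 and one in bay 2. Only two of each were there. The purple look-alike, mug and brush were left where they were.

**Last checks:**
- **Seating:** pushed low from behind, each pack stood rigid against its end stop, bay 0 at 15 N and bay 2 at 18 N. The detent needs about 8 N.
- **Pictures:** the final views show both packs between their rails at the end stop, the board empty, both shards in the tub and the arm clear.

**Less certain:**
- **First shard:** my first grasp lifted empty because the fingers had not finished closing. The shard had not moved, and the second try worked. I also pressed it on the tub floor with about 37 N while setting it down.
- **Detent click:** I never saw it directly. A pull-back test in bay 0 was inconclusive: the pack came back about 5 mm at about 5 N. I re-seated it, and the seating rests on the end-stop push.

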